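# Free the printing plates from the locked wash carrier

### The arm

A 6-joint arm with a two-finger parallel gripper is mounted at the origin on a cart in front of the work surface, level with it; the furniture and walls round the work are solid. World frame = base frame: x ahead of the robot, y to its left, z up, the work surface at z = 0. Lengths are in m, angles in rad, forces in N, time in s.
With the tool pointing down it reaches from about 0.35 to 0.975 m from the base axis. Payload 4.9 kg.
Tool frame: the origin (TCP) lies at the very end of the fingers, on their centre line; the grasp point (between the pads) lies manip.grip_point_offset behind it (manip.grip_point_offset is the distance from the TCP to the grasp point, in m); z points along the fingers, y is the line along which they close (so a half turn about z gives the same grasp; the last joint's range is limited). The gripper opens to 85 mm and grips with 20 to 120 N. Pads are 22 mm wide; open, the fingers measure 114 mm over their backs; the gripper's body (76 mm by 85 mm) begins 54 mm behind the grasp point. The pads swing forward as they close: fully open they stand 13 mm farther back than shut.
Start: joints at [-0.119, 0.053, 1.613, -0, 1.476, -0.119], TCP at [0.625, 0, 0.231] pointing down, gripper open.
Joint ranges: [-3.01, 3.01], [-1.01, 2.22], [0.06, 2.58], [-1.02, 4.17], [0.09, 2.62], [-3.14, 3.14]. Speed limits (rad/s): [2.57, 2.57, 3.14, 3.14, 3.14, 3.14].

### API

Orientations are given as a unit quaternion [w, x, y, z].
In Python, from plant import manip gives the robot as it stands.
- The arm moves only by the shell command python3 -m crank 'ROWS' [OPENING]. ROWS is JSON, a list of rows, each an object of numbers: "x", "y", "z": the shift along the tool's x, y, z in cm; "turn": the turn about the tool's z in rad. In form: [{"x": .., "y": .., "z": .., "turn": ..}, ...]. A call has 1 to 5 rows; each row shifts and turns the commanded pose from where the row before left it, along the tool's axes as they then stand; what a row does not reach is not made up. A row lasts 1/10 s, in which the tool goes at most 50 mm and 8.59 degrees, less where a joint would pass 70% of its speed; a pose out of reach is approached as far as the arm can. A call with a gripper value outside its range is refused whole. OPENING is the opening in per cent of the stroke, from 0 (shut) to 100 (fully open), set as the call begins (- or left out, the last holds). The fingers move at their own pace and stop on an object; the grip force is fixed at half the most. Time passes only in rows, so rows that do not move let the fingers close. It gives the time, the measured TCP pose, the force, the opening and the grip force at its end, in the units of the state.
- manip.state(): the state, without advancing time (a new reading comes with each control period).
- manip.grab_frame(name): name is "scene" or "side" or "wrist"; returns (picture, depth): 384x512x3 uint8, red, green, blue; 384x512 float32, m along the optical axis (not along the pixel's ray), 0 where there is no reading.
- manip.camera_model(name): a dict with "mtx" (3x3 intrinsics, pixels), "k1" (the pictures are not rectified: a ray, as slopes to the right and down, at radius r is drawn at 1 + k1 r^2 times it, then the intrinsics apply), "world_to_cam" (4x4, takes a point from world to camera coordinates). Camera axes: x right, y down, z forward; pixel columns grow to the right and rows downward; lengths in m; the calibration is good to about 2 mm. A picture is of the moment at which its call begins: read the wrist's pose just before it. camera_model takes no time and is no camera call; for the wrist camera it gives the pose at the moment of the call.
- manip.job_done(): hands the job in; it is judged then, once.
The state is a dict: "time": time; "joint_pos": joint angles; "joint_vel": joint speeds; "joint_efforts": joint torques, N m; "tool_pos": TCP position; "tool_rot": TCP orientation; "contact_force": force on the tool from outside, world axes, zero at the start; "ft_torque": the same for the moment, N m; "gripper_width": opening from 0.0 (shut) to 1.0 (fully open); "grasp_force": force on a finger pad.
Only numpy, scipy, OpenCV 4.12 (cv2) and the standard library are available. Lean on these libraries where they do the work, as an engineer would, in place of code of your own. Each camera call takes 0.05 s, during which the arm holds its last target. There are 200 camera calls.

### The job

Use the drift punch to drive the stuck lock pin all the way out of the plates' path, pushing it from the robot's side until it reaches its stop, without taking hold of the pin. Then slide every printing plate along under the rail's lips and out at the open end, and stand each one upright in a slot of its own in the drying rack, resting on the slot's floor and centred in its length. Lay the punch back on the rubber mat, and leave the wax block and the plaster cast where they are.

Things in the scene. Friction and masses are not known exactly. Their poses are not given: they have to be found in the camera images.
- carrier: wash carrier fixed to the worktop, an aluminium rail 331 x 72 mm. Origin under the rail; x runs along it to the open end, y across, z up. Plates stand in line in it, x along the rail, feet on its floor (6 mm above the worktop) under two lips (underside 16, top 20 mm up, 18 mm apart; foot channel 32 mm wide, lips from x = -149 to 78 mm), so they only slide along x, easily. Closed at x = -149 mm
- rail_exit (a point): point on the floor of the open landing (carrier x = 98 to 172 mm, low kerbs 12 mm high), at carrier x = 140, y = 0 mm, 6 mm above the worktop; a plate centred over it is clear of lips and posts and lifts straight up
- pin_bore (a point): centre of the mouth of the pin's bore, on the outer face of the dark steel post nearer the robot, 36 mm above the worktop (carrier x = 85, y = -29 mm). Bore 14 mm square, along carrier y through both posts. The two posts span x = 72 to 98 mm and 17 to 29 mm either side of the rail's centre line, tops 49 mm above the worktop
- pin_end (a point): centre of the lock pin's end face, sunk in the post nearer the robot; this is the face to push, along carrier +y (away from the robot)
- lock_pin (a joint): steel lock pin, 11 mm thick, 50 mm long, stuck across the rail between the posts in the plates' way. Value = how far it has been driven along carrier +y, in m: 0 to 0.004 at the start (both ends sunk in the posts), 0.042 out of the plates' way, 0.048 at its stop, held captive in the far post. It takes about 7 N plus 15 N per m/s and stays where it is left
- punch_centre (a point): drift punch, 0.09 kg: square dark handle 56 x 14 x 14 mm and, along its +x, a round tip 6 mm thick and 60 mm long. This point is the centre of the handle, 7 mm above its underside; the punch lies flat on the mat
- punch_tip (a point): end of the punch's tip, 88 mm from the handle's centre along the punch's x
- punch: the drift punch; origin at the underside of the handle's centre
- mat_top (a point): centre of the top face of a black rubber mat fixed to the worktop, 90 mm along its x, 170 mm along its y, 3 mm thick; the punch's place
- rack: loose steel drying rack, 212 mm along its x, 76 mm along its y, 0.9 kg. Origin under its centre. Four slots side by side along x, 52 mm apart; each slot runs along y, is 32 mm wide between two fins 70 mm long, open at its ends; the fins flare outwards at the top, 48 mm above the worktop
- wax: yellow block of wax, 30 x 62 x 19 mm, a bystander
- upper_cast: white plaster cast of an upper jaw, 57 x 68 x 30 mm, a bystander
- slot_1 (a point): middle of the floor of rack slot 1 (at x = -78 mm in the rack's frame), 6 mm above the rack's underside; axes as the rack's. A plate stands here with its x along the slot's y, either way round
- slot_2 (a point): middle of the floor of rack slot 2 (at x = -26 mm in the rack's frame), 6 mm above the rack's underside; axes as the rack's. A plate stands here with its x along the slot's y, either way round
- slot_3 (a point): middle of the floor of rack slot 3 (at x = 26 mm in the rack's frame), 6 mm above the rack's underside; axes as the rack's. A plate stands here with its x along the slot's y, either way round
- slot_4 (a point): middle of the floor of rack slot 4 (at x = 78 mm in the rack's frame), 6 mm above the rack's underside; axes as the rack's. A plate stands here with its x along the slot's y, either way round
- plate_1_centre (a point): flat aluminium printing plate standing on edge, one of up to four alike (some may be absent): 50 mm long (its x), 10 mm thick (its y), 75 mm high, with a foot 26 mm wide and 6 mm high along its bottom edge; 0.11 kg. This point is its centre, 37.5 mm above the foot's underside; z up
- plate_1: the same plate, origin at the centre of its foot's underside
- plate_2_centre (a point): flat aluminium printing plate standing on edge, one of up to four alike (some may be absent): 50 mm long (its x), 10 mm thick (its y), 75 mm high, with a foot 26 mm wide and 6 mm high along its bottom edge; 0.11 kg. This point is its centre, 37.5 mm above the foot's underside; z up
- plate_2: the same plate, origin at the centre of its foot's underside
- plate_3_centre (a point): flat aluminium printing plate standing on edge, one of up to four alike (some may be absent): 50 mm long (its x), 10 mm thick (its y), 75 mm high, with a foot 26 mm wide and 6 mm high along its bottom edge; 0.11 kg. This point is its centre, 37.5 mm above the foot's underside; z up
- plate_3: the same plate, origin at the centre of its foot's underside
- plate_4_centre (a point): flat aluminium printing plate standing on edge, one of up to four alike (some may be absent): 50 mm long (its x), 10 mm thick (its y), 75 mm high, with a foot 26 mm wide and 6 mm high along its bottom edge; 0.11 kg. This point is its centre, 37.5 mm above the foot's underside; z up
- plate_4: the same plate, origin at the centre of its foot's underside
Not all that is in view belongs to the job. Leave any purple look-alike of the plate_3 alone. What is shaped like the plate_2 but blue is not meant.

How it is judged:
By the outcome, as a careful person would: the job done as asked, in the order asked, and still so for the second after the job is handed in, with the robot touching nothing.
Of plate_1, plate_2, plate_3, plate_4 only 3 to 4 are there at a start; the rules pass over those that are not, and their reading is None.
At some moment in a run one of rack, punch may be knocked a few centimetres aside while the robot is not near it.
It also fails if it takes over 210 s, if anything falls off the work surface, if the arm or the gripper's body presses on something with over 40 N, if the wrist force passes 120 N, or if a joint passes its speed limit or range.

## Working session

There is one attempt and no reset: what is moved stays moved. The work goes in short steps, Python scripts to look and compute and a shell command to move; the robot and the scene stay as the last step left them, time stands still between calls to the robot, and variables do not carry over. Pictures are saved under pics/ and viewed, at most 14 in all, crops included, and the job is handed in when it is done.

```bash
ls; mkdir -p pics; python3 - <<'E'
from plant import manip
import cv2
print(manip.state(), manip.grip_point_offset)
for n in ("scene","side"):
    m=manip.camera_model(n); print(n,m)
    p,d=manip.grab_frame(n); cv2.imwrite(f"pics/{n}0.png",p[:,:,::-1])
    import numpy as np; np.savez(f"{n}0.npz",p=p,d=d)
a=cv2.imread("pics/scene0.png");b=cv2.imread("pics/side0.png")
cv2.imwrite("pics/scene0b.png",cv2.resize(a,(800,600)));cv2.imwrite("pics/side0b.png",cv2.resize(b,(800,600)))
E
```

```text
pics
{'time': 0.0, 'joint_pos': array([-1.18970960e-01,  5.33715442e-02,  1.61428172e+00,  4.77566316e-06,
        1.47602264e+00, -1.19014512e-01]), 'joint_vel': array([ 0.00083133, -0.00172398,  0.00060945,  0.00091649, -0.0020836 ,
        0.00099564]), 'joint_efforts': array([ 2.70554956e-04, -3.93670499e+01, -3.70175600e+01, -1.62778279e-04,
        6.93513779e-03, -6.06393527e-06]), 'tool_pos': array([6.24375992e-01, 9.44953966e-05, 2.30061260e-01]), 'tool_rot': array([-8.20240657e-04,  7.07091161e-01,  7.07121634e-01, -6.42029824e-04]), 'contact_force': array([ 0.2850632 , -0.61227752,  0.15448215]), 'ft_torque': array([ 0.05551917, -0.02648268, -0.01586804]), 'grasp_force': 0.0, 'gripper_width': 0.9991464572499759} 0.0187
scene {'mtx': array([[385.97290903,   0.        , 252.34920875],
       [  0.        , 385.97290903, 195.07231117],
       [  0.        ,   0.        ,   1.        ]]), 'k1': 0.023022216663284162, 'world_to_cam': array([[-0.64540496, -0.76371325, -0.013947  ,  0.41792872],
       [-0.36998991,  0.32854388, -0.8690031 ,  0.25743694],
       [ 0.66825138, -0.55569866, -0.49461005,  0.67300149],
       [ 0.        ,  0.        ,  0.        ,  1.        ]])}
side {'mtx': array([[350.29854185,   0.        , 254.12762367],
       [  0.        , 350.29854185, 195.28575583],
       [  0.        ,   0.        ,   1.        ]]), 'k1': -0.08063625560327457, 'world_to_cam': array([[ 0.98641458, -0.1638989 ,  0.01110995, -0.57370597],
       [-0.06687292, -0.46240236, -0.88414482,  0.12777298],
       [ 0.15004763,  0.87139039, -0.46708083,  1.01413112],
       [ 0.        ,  0.        ,  0.        ,  1.        ]])}
```

View pics/scene0b.png

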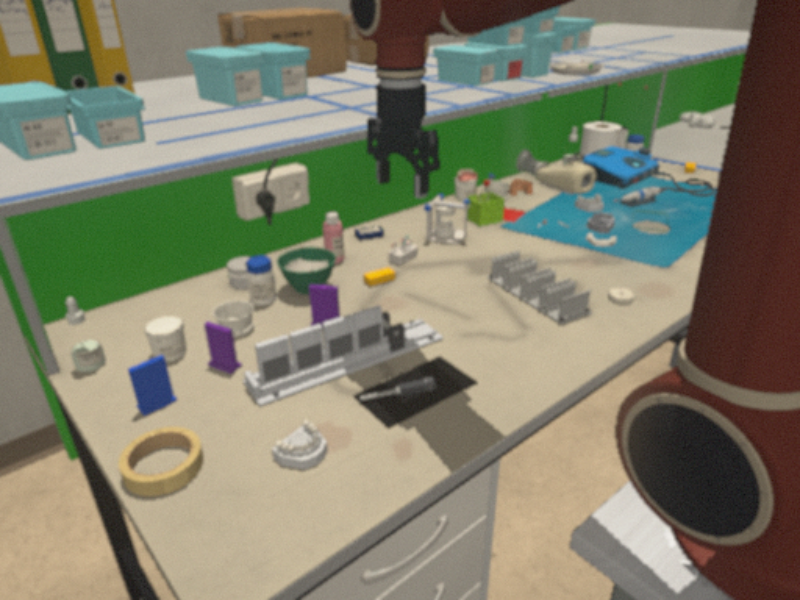

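View pics/side0b.png

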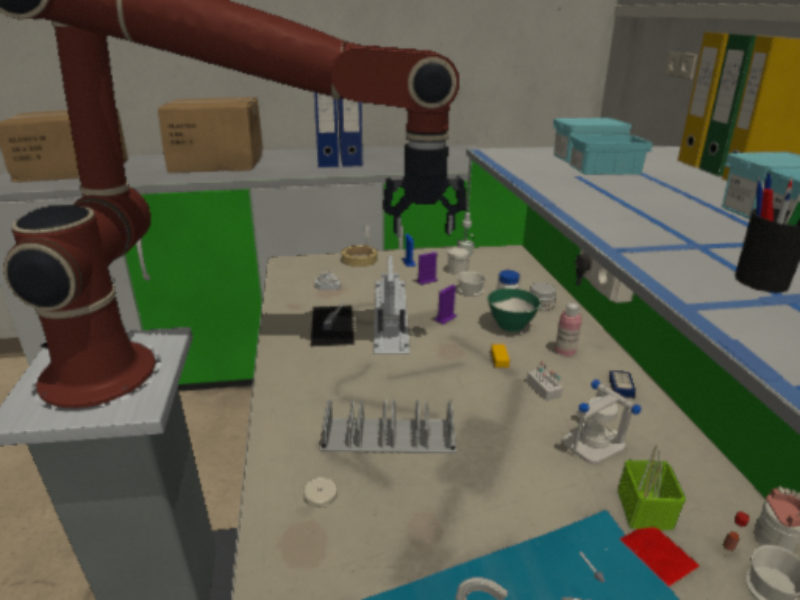

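The rail holds four grey plates at about (255–390, 310–380) in the scene view. The purple decoys are at (222,348) and (323,303), the blue one at (152,385). The punch on its mat is near (400,390), the rack near (540,285) and the wax near (380,277). The cast is at (300,445).

```bash
cat > h.py <<'E'
import numpy as np, cv2
from plant import manip
from scipy.spatial.transform import Rotation as R
def slopes(m,uv):
    uv=np.asarray(uv,float).reshape(-1,1,2)
    return cv2.undistortPoints(uv,m["mtx"],np.array([m["k1"],0,0,0.])).reshape(-1,2)
def ray(m,uv):
    s=slopes(m,uv); T=m["world_to_cam"]; Rt=T[:3,:3]
    d=np.c_[s,np.ones(len(s))]@Rt; return -Rt.T@T[:3,3], d
def plane(m,uv,z):
    c,d=ray(m,uv); return c+d*((z-c[2])/d[:,2])[:,None]
def proj(m,P):
    T=m["world_to_cam"]; P=np.atleast_2d(P)
    return cv2.projectPoints(P.astype(float),cv2.Rodrigues(T[:3,:3])[0],T[:3,3],m["mtx"],np.array([m["k1"],0,0,0.]))[0].reshape(-1,2)
def cloud(m,d):
    h,w=d.shape; uv=np.stack(np.meshgrid(np.arange(w),np.arange(h)),-1).reshape(-1,2)
    c,r=ray(m,uv); X=c+r*d.reshape(-1,1); X[d.ravel()==0]=np.nan
    return X.reshape(h,w,3)
def grab(name,tag):
    m=manip.camera_model(name); p,d=manip.grab_frame(name)
    np.savez(f"{tag}.npz",p=p,d=d,**m); cv2.imwrite(f"pics/{tag}.png",p[:,:,::-1]); return m,p,d,cloud(m,d)
def ortho(X,p,x0,x1,y0,y1,s,zmax=0.12):
    "top view; rows = world x downwards from x1, cols = world y leftwards: up=+x, left=+y"
    H,W=int((x1-x0)/s),int((y1-y0)/s); im=np.zeros((H,W,3),np.uint8)
    Q=X.reshape(-1,3);C=p.reshape(-1,3); k=np.isfinite(Q[:,2])&(Q[:,2]<zmax);Q=Q[k];C=C[k]
    o=np.argsort(Q[:,2]);Q=Q[o];C=C[o]
    r=((x1-Q[:,0])/s).astype(int);c=((y1-Q[:,1])/s).astype(int)
    k=(r>=0)&(r<H)&(c>=0)&(c<W); im[r[k],c[k]]=C[k][:,::-1]; return im
E
python3 - <<'E'
from h import *
for n in ("scene","side"):
    m=manip.camera_model(n); z=np.load(f"{n}0.npz"); X=cloud(m,z["d"]); p=z["p"]
    k=np.isfinite(X[...,2])&(abs(X[...,2])<.01); print(n,np.median(X[k],0),np.nanmedian(X[k][:,2]))
    def at(u,v): 
        u=int(u*.64);v=int(v*.64);return X[v,u].round(3)
    L={"scene":dict(rackA=(495,262),rackB=(585,310),mat=(415,390),cast=(300,445),wax=(380,277),railopen=(438,335),railclosed=(255,392),p4top=(368,315),p1top=(270,350),pur1=(222,340),pur2=(323,300),blue=(152,380)),
     "side":dict(rackA=(325,440),rackB=(452,440),mat=(333,335),wax=(500,355),railopen=(392,345),platefront=(392,290),cast=(328,282))}[n]
    for q,v in L.items(): print(q,at(*v))
E
for i in 1; do python3 -m crank '[{"z":-3},{"z":-3},{"z":-3},{"z":-3},{"z":0}]' ; done
```

```text
scene [4.97562220e-01 1.44655350e-01 1.20863854e-04] 0.00012086385416271161
rackA [ 0.622 -0.238  0.042]
rackB [ 0.423 -0.263  0.007]
mat [0.446 0.132 0.013]
cast [0.453 0.325 0.018]
wax [ 0.758 -0.056  0.017]
railopen [ 0.539 -0.005  0.007]
railclosed [0.59  0.315 0.02 ]
p4top [0.576 0.115 0.078]
p1top [0.602 0.278 0.069]
pur1 [0.694 0.31  0.057]
pur2 [0.706 0.115 0.049]
blue [0.675 0.428 0.048]
side [ 6.08026571e-01 -3.05657514e-01  2.72167035e-04] 0.00027216703499460815
rackA [ 0.425 -0.268  0.02 ]
rackB [ 0.622 -0.283  0.007]
mat [0.457 0.074 0.002]
wax [ 0.77  -0.078  0.019]
railopen [0.571 0.014 0.006]
platefront [0.586 0.113 0.08 ]
cast [0.457 0.297 0.02 ]schema error: expected keys x, y, z, turn
```

```bash
python3 -m crank '[{"x":3,"y":-1,"z":-3,"turn":0},{"x":4,"y":-2,"z":-3,"turn":0},{"x":4,"y":-2,"z":-3,"turn":0},{"x":4,"y":-2,"z":-3,"turn":0},{"x":0,"y":0,"z":0,"turn":0}]'; python3 - <<'E'
from h import *
m,p,d,X=grab("wrist","w1")
cv2.imwrite("pics/w1b.png",cv2.resize(p[:,:,::-1],(800,600)))
print(manip.camera_model("wrist")["world_to_cam"], manip.state()["tool_pos"])
E
```

```text
time: 0.6
tool_pos: [0.559, 0.1452, 0.3506]
tool_rot: [0.002, 0.705, 0.709, 0.004]
contact_force: [0.1, -0.7, 0.3]
gripper_width: 1.002
grasp_force: 0.0
[[ 0.99997649  0.00433508  0.00531321 -0.56229182]
 [ 0.00246673 -0.9503577   0.31114974  0.05747778]
 [ 0.00639831 -0.31112932 -0.95034605  0.53188964]
 [ 0.          0.          0.          1.        ]] [0.55928467 0.14325984 0.34771263]
```

View pics/w1b.png

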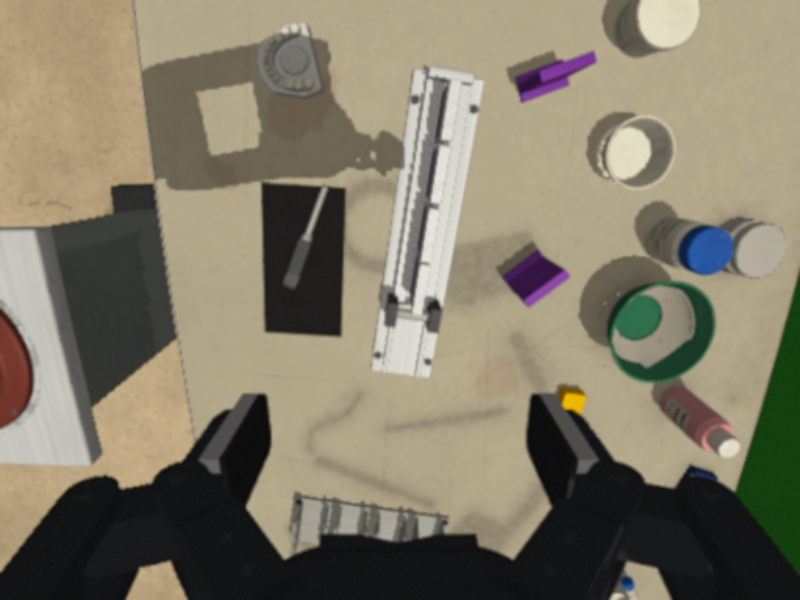

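The wrist view shows the rail from (450,72) at its closed end to (400,374) at its open end. The pin runs between the posts at (392,308) and (433,315). The punch lies from (291,285) to (325,190) with its tip towards the upper right, and the cast is at (290,62).

```bash
cat > m1.py <<'E'
from h import *
z=np.load("w1.npz"); m={k:z[k] for k in("mtx","world_to_cam")};m["k1"]=float(z["k1"]);p=z["p"];X=cloud(m,z["d"])
x,y,zz=X[...,0],X[...,1],X[...,2]
def rect(k,name):
    Q=X[k][:,:2]; r=cv2.minAreaRect((Q*1000).astype(np.float32)); print(name,k.sum(),np.round(r,2) if 0 else r, np.median(X[k],0).round(4))
    return r
def big(k):
    n,l,s,c=cv2.connectedComponentsWithStats(k.astype(np.uint8)); i=1+s[1:,4].argmax(); return l==i
print("table z",np.median(zz[(abs(zz)<.01)]))
box=(x>.48)&(x<.66)&(y>-.03)&(y<.36)
rect(big(box&(zz>.004)&(zz<.03)&(x<.65)),"rail")
rect(big(box&(zz>.066)&(zz<.085)),"platetops")
posts=box&(zz>.044)&(zz<.055)&(y<.12)
n,l,s,c=cv2.connectedComponentsWithStats(posts.astype(np.uint8))
for i in range(1,n):
    if s[i,4]>30: rect(l==i,"post")
hb=(x>.38)&(x<.5)&(y>.03)&(y<.22)
rect(big(hb&(zz>.012)&(zz<.025)),"handle")
pu=big(hb&(zz>.0065)&(zz<.025)); rect(pu,"punch")
mat=big((p.max(2)<60)&hb); rect(mat,"mat")
E
python3 m1.py
```

```text
table z 0.00041148972788257465
rail 6435 ((588.5440063476562, 149.398193359375), (330.4568786621094, 72.72735595703125), 81.72195434570312) [0.5858 0.1776 0.0075]
platetops 521 ((586.6329345703125, 136.34347534179688), (100.85641479492188, 10.129754066467285), 81.7055435180664) [0.5865 0.1392 0.081 ]
post 115 ((554.6375732421875, 74.86199188232422), (26.04363441467285, 11.77049732208252), 82.46978759765625) [0.5549 0.0759 0.049 ]
post 117 ((600.0658569335938, 68.48963928222656), (25.423770904541016, 12.003639221191406), 82.24794006347656) [0.6005 0.0692 0.0489]
handle 399 ((462.97979736328125, 148.6096649169922), (115.6419448852539, 14.278456687927246), 67.85108947753906) [0.4565 0.1323 0.0168]
punch 442 ((463.0172119140625, 148.66940307617188), (115.7807846069336, 14.302694320678711), 67.85108947753906) [0.458  0.1344 0.0165]
mat 5062 ((492.2017517089844, 145.27784729003906), (26.3637752532959, 15.592904090881348), 89.9907455444336) [0.4952 0.1555 0.4236]
```

```bash
cat > go.py <<'E'
import sys
from h import *
# go.py X Y Z [yaw of tool x, deg]  (m): prints remaining shift in tool axes, cm, and turn
s=manip.state(); t=s["tool_pos"]; q=s["tool_rot"]; M=R.from_quat(np.r_[q[1:],q[0]]).as_matrix()
yaw=np.degrees(np.arctan2(M[1,0],M[0,0]))
print("t",round(s["time"],2),"pos",t.round(4),"yaw",yaw.round(2),"tilt z",M[:,2].round(3),"F",s["contact_force"].round(1),"w",round(s["gripper_width"],3),"g",round(s["grasp_force"],1))
if len(sys.argv)>3:
    g=np.array(list(map(float,sys.argv[1:4]))); print("cm",(M.T@(g-t)*100).round(2))
    if len(sys.argv)>4: print("turn",round(np.radians((yaw-float(sys.argv[4])+180)%360-180),4))
E
python3 go.py .4517 .1209 .08 67.85
python3 -m crank '[{"x":-0.5,"y":-2.7,"z":4.8,"turn":0},{"x":-0.5,"y":-2.7,"z":4.8,"turn":0},{"x":-0.5,"y":-2.7,"z":4.8,"turn":0},{"x":-0.6,"y":-2.6,"z":4.8,"turn":0},{"x":0,"y":0,"z":4,"turn":0}]' 50
python3 -m crank '[{"x":0,"y":0,"z":2,"turn":0.129},{"x":0,"y":0,"z":0,"turn":0.129},{"x":0,"y":0,"z":0,"turn":0.129},{"x":0,"y":0,"z":0,"turn":0},{"x":0,"y":0,"z":0,"turn":0}]'
python3 go.py .4517 .1209 .005 67.85
```

```text
t 0.65 pos [0.5593 0.1433 0.3477] yaw 90.2 tilt z [ 0.005  0.    -1.   ] F [ 0.5 -1.  -0.7] w 1.0 g 0.0
cm [ -2.21 -10.9   26.72]
turn 0.3901
time: 1.15
tool_pos: [0.4585, 0.1208, 0.1262]
tool_rot: [-0.001, 0.708, 0.707, -0.002]
contact_force: [0.1, 0.5, -1.1]
gripper_width: 0.497
grasp_force: 0.0
time: 1.65
tool_pos: [0.4619, 0.1216, 0.1098]
tool_rot: [-0.0, 0.829, 0.559, -0.001]
contact_force: [-0.4, 0.8, -0.2]
gripper_width: 0.5
grasp_force: 0.0
t 1.65 pos [0.4619 0.1216 0.1098] yaw 67.92 tilt z [-0.002 -0.    -1.   ] F [-0.4  0.8 -0.2] w 0.5 g 0.0
cm [-0.43 -0.9  10.48]
turn 0.0012
```

```bash
python3 -m crank '[{"x":-0.4,"y":-0.9,"z":3,"turn":0},{"x":0,"y":0,"z":3,"turn":0},{"x":0,"y":0,"z":2.2,"turn":0},{"x":0,"y":0,"z":0,"turn":0},{"x":0,"y":0,"z":0,"turn":0}]'
python3 go.py .4517 .1209 .005 67.85
```

```text
time: 2.15
tool_pos: [0.4525, 0.1219, 0.029]
tool_rot: [-0.0, 0.83, 0.558, -0.0]
contact_force: [0.6, -0.8, 1.0]
gripper_width: 0.502
grasp_force: 0.0
t 2.15 pos [0.4525 0.1219 0.029 ] yaw 67.88 tilt z [-0.001 -0.    -1.   ] F [ 0.6 -0.8  1. ] w 0.502 g 0.0
cm [-0.12 -0.03  2.4 ]
turn 0.0005
```

```bash
python3 -m crank '[{"x":-0.1,"y":0,"z":1.5,"turn":0},{"x":0,"y":0,"z":0.9,"turn":0},{"x":0,"y":0,"z":0,"turn":0}]'
python3 -m crank '[{"x":0,"y":0,"z":0,"turn":0},{"x":0,"y":0,"z":0,"turn":0},{"x":0,"y":0,"z":0,"turn":0},{"x":0,"y":0,"z":0,"turn":0},{"x":0,"y":0,"z":0,"turn":0}]' 0
python3 -m crank '[{"x":0,"y":0,"z":-2,"turn":0},{"x":0,"y":0,"z":-2,"turn":0},{"x":0,"y":0,"z":-2,"turn":0},{"x":0,"y":0,"z":0,"turn":0},{"x":0,"y":0,"z":0,"turn":0}]'
python3 go.py
python3 - <<'E'
from h import *
m,p,d,X=grab("wrist","w2"); cv2.imwrite("pics/w2b.png",cv2.resize(p[:,:,::-1],(640,480)))
E
```

```text
time: 2.45
tool_pos: [0.4519, 0.1211, 0.0048]
tool_rot: [-0.0, 0.83, 0.558, -0.0]
contact_force: [-0.2, 0.5, -0.1]
gripper_width: 0.498
grasp_force: 0.0
time: 2.95
tool_pos: [0.4531, 0.1213, 0.0061]
tool_rot: [0.0, 0.83, 0.558, 0.001]
contact_force: [-0.7, 0.4, 5.6]
gripper_width: 0.143
grasp_force: 61.5
time: 3.45
tool_pos: [0.452, 0.1211, 0.0646]
tool_rot: [0.0, 0.83, 0.558, 0.0]
contact_force: [-0.7, -0.6, -1.0]
gripper_width: 0.141
grasp_force: 60.7
t 3.45 pos [0.452  0.1211 0.0646] yaw 67.83 tilt z [ 0.  0. -1.] F [-0.7 -0.6 -1. ] w 0.141 g 60.7
```

View pics/w2b.png

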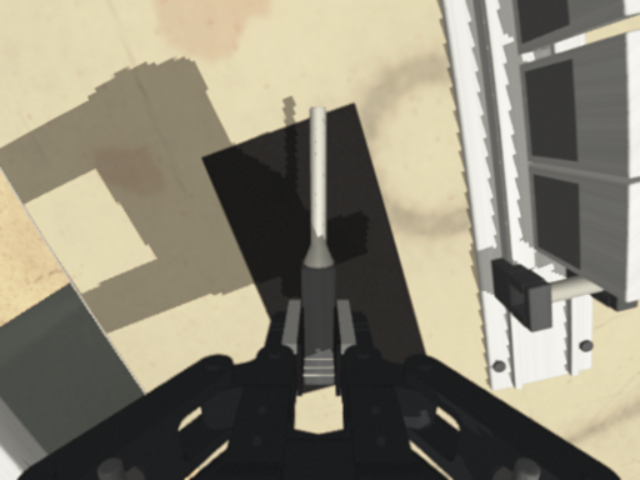

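The punch is held straight ahead of the fingers, with its tip end at (318,107) and the bore post at (522,294).

```bash
cat > tip.py <<'E'
import sys
from h import *
f=sys.argv[1]; z=np.load(f+".npz"); m={k:z[k] for k in("mtx","world_to_cam")};m["k1"]=float(z["k1"]);p=z["p"];X=cloud(m,z["d"])
s=manip.state();q=s["tool_rot"];M=R.from_quat(np.r_[q[1:],q[0]]).as_matrix()
T=(X-s["tool_pos"])@M   # tool coords
k=(T[...,0]>.012)&(T[...,0]<.11)&(abs(T[...,1])<.02)&(T[...,2]>-.03)&(T[...,2]<.01)
Q=T[k]*1000
for a in range(15,100,10):
    b=Q[(Q[:,0]>=a)&(Q[:,0]<a+10)]
    if len(b): print(a,len(b),np.median(b,0).round(2),b[:,2].min().round(1))
print("end x",np.percentile(Q[:,0],99.5))
E
python3 tip.py w2
python3 - <<'E'
from h import *
z=np.load("w1.npz"); m={k:z[k] for k in("mtx","world_to_cam")};m["k1"]=float(z["k1"])
c=np.array([[263,184],[345,186],[341,336],[265,333]])*.64
P=plane(m,c,.003);print(P.round(4),P.mean(0).round(4))
E
```

```text
15 509 [ 20.21   0.95 -11.74] -13.4
25 528 [28.86  0.95 -9.84] -13.3
35 241 [39.79  0.95 -7.14] -10.2
45 252 [50.17  0.95 -7.14] -9.0
55 274 [60.03  0.95 -7.36] -9.3
65 284 [69.92  0.95 -7.29] -9.1
75 299 [79.96  0.95 -7.21] -10.2
85 91 [86.42  0.95 -7.19] -9.3
end x 87.3749956081521
[[0.4193 0.2037 0.003 ]
 [0.5062 0.2016 0.003 ]
 [0.4966 0.0317 0.003 ]
 [0.4076 0.035  0.003 ]] [0.4574 0.118  0.003 ]
```

```bash
python3 -m crank '[{"x":0,"y":0,"z":0,"turn":0.14},{"x":0,"y":0,"z":0,"turn":0.14},{"x":0,"y":0,"z":0,"turn":0.14},{"x":0,"y":0,"z":0,"turn":0.14},{"x":0,"y":0,"z":0,"turn":0.14}]'
python3 -m crank '[{"x":0,"y":0,"z":0,"turn":0.14},{"x":0,"y":0,"z":0,"turn":0.14},{"x":0,"y":0,"z":0,"turn":0.14},{"x":0,"y":0,"z":0,"turn":0.14},{"x":0,"y":0,"z":0,"turn":0.07}]'
python3 -m crank '[{"x":0,"y":0,"z":0,"turn":0}]'
python3 go.py .4418 .0914 .030 -8.28
```

```text
time: 4.0
tool_pos: [0.4508, 0.121, 0.0629]
tool_rot: [-0.0, 0.972, 0.237, -0.002]
contact_force: [-0.3, -0.4, -0.2]
gripper_width: 0.141
grasp_force: 60.7
time: 4.5
tool_pos: [0.4507, 0.121, 0.0629]
tool_rot: [0.0, 0.997, -0.075, -0.002]
contact_force: [-0.5, 0.5, -1.1]
gripper_width: 0.141
grasp_force: 60.7
time: 4.6
tool_pos: [0.4509, 0.121, 0.0631]
tool_rot: [0.0, 0.997, -0.073, -0.002]
contact_force: [0.1, -1.3, -0.7]
gripper_width: 0.14
grasp_force: 60.7
t 4.6 pos [0.4509 0.121  0.0631] yaw -8.37 tilt z [-0.003 -0.    -1.   ] F [ 0.1 -1.3 -0.7] w 0.14 g 60.7
cm [-0.46  3.06  3.32]
turn -0.0016
```

```bash
python3 -m crank '[{"x":-0.5,"y":1.5,"z":1.6,"turn":0},{"x":0,"y":1.5,"z":1.6,"turn":0},{"x":0,"y":0,"z":0.1,"turn":0},{"x":0,"y":0,"z":0,"turn":0}]'
python3 go.py .4418 .0914 .030 -8.28
python3 - <<'E'
from h import *
m,p,d,X=grab("wrist","w3"); cv2.imwrite("pics/w3b.png",cv2.resize(p[:,:,::-1],(640,480)))
E
python3 tip.py w3 | tail -4
python3 - <<'E'
from h import *
z=np.load("w3.npz"); m={k:z[k] for k in("mtx","world_to_cam")};m["k1"]=float(z["k1"]);X=cloud(m,z["d"])
b=(X[...,2]>.044)&(X[...,2]<.055)&(X[...,0]>.53)&(X[...,0]<.63)&(X[...,1]<.1)&(X[...,1]>.04)
n,l,s,c=cv2.connectedComponentsWithStats(b.astype(np.uint8))
for i in range(1,n):
    if s[i,4]>60: print(s[i,4],cv2.minAreaRect((X[l==i][:,:2]*1000).astype(np.float32)),np.median(X[l==i][:,2]))
E
```

```text
time: 5.0
tool_pos: [0.442, 0.0922, 0.031]
tool_rot: [-0.0, 0.997, -0.073, -0.001]
contact_force: [0.3, 0.3, -1.0]
gripper_width: 0.144
grasp_force: 60.7
t 5.0 pos [0.442  0.0922 0.031 ] yaw -8.37 tilt z [-0.002  0.    -1.   ] F [ 0.3  0.3 -1. ] w 0.144 g 60.7
cm [-0.01  0.09  0.1 ]
turn -0.0016
65 285 [70.03  0.52 -5.45] -7.7
75 299 [80.16  0.52 -5.22] -7.6
85 78 [86.39  0.52 -5.34] -7.1
end x 109.9038123116274
2263 ((554.1005859375, 74.23469543457031), (26.057857513427734, 11.782302856445312), 81.60270690917969) 0.04912445159783228
```

View pics/w3b.png

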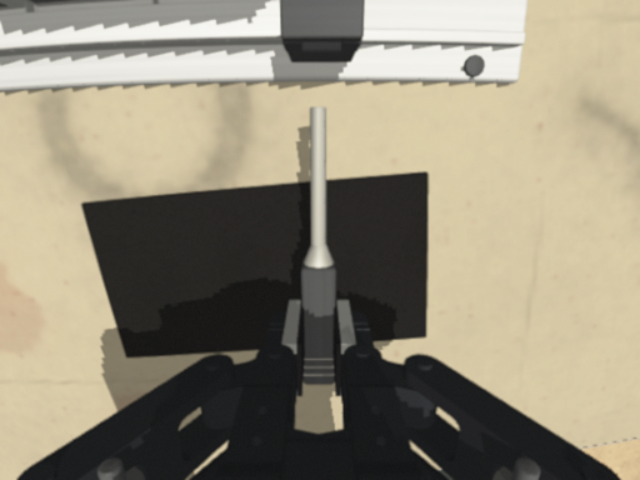

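Lined up: the tip end at (318,107) faces the bore post at (322,45), needing about 1 mm of tool y.

```bash
python3 -m crank '[{"x":0.7,"y":0.1,"z":0,"turn":0},{"x":0.7,"y":0,"z":0,"turn":0},{"x":0.7,"y":0,"z":0,"turn":0},{"x":0.2,"y":0,"z":0,"turn":0},{"x":0,"y":0,"z":0,"turn":0}]'
python3 go.py .4418 .0914 .030 -8.28
python3 -m crank '[{"x":0.4,"y":0,"z":0,"turn":0},{"x":0.4,"y":0,"z":0,"turn":0},{"x":0.4,"y":0,"z":0,"turn":0},{"x":0.4,"y":0,"z":0,"turn":0},{"x":0,"y":0,"z":0,"turn":0}]'
python3 go.py .4418 .0914 .030 -8.28
```

```text
time: 5.55
tool_pos: [0.466, 0.0879, 0.0322]
tool_rot: [-0.0, 0.997, -0.073, 0.0]
contact_force: [-0.9, 0.5, -0.8]
gripper_width: 0.139
grasp_force: 60.7
t 5.55 pos [0.466  0.0879 0.0322] yaw -8.38 tilt z [ 0.  0. -1.] F [-0.9  0.5 -0.8] w 0.139 g 60.7
cm [-2.45  0.    0.22]
turn -0.0017
time: 6.05
tool_pos: [0.4793, 0.0859, 0.031]
tool_rot: [-0.0, 0.997, -0.073, -0.003]
contact_force: [-6.3, 1.0, 0.9]
gripper_width: 0.14
grasp_force: 61.0
t 6.05 pos [0.4793 0.0859 0.031 ] yaw -8.37 tilt z [-0.005  0.001 -1.   ] F [-6.3  1.   0.9] w 0.14 g 61.0
cm [-3.79 -0.    0.12]
turn -0.0015
```

```bash
python3 -m crank '[{"x":0.5,"y":0,"z":0,"turn":0},{"x":0.5,"y":0,"z":0,"turn":0},{"x":0.5,"y":0,"z":0,"turn":0},{"x":0.5,"y":0,"z":0,"turn":0},{"x":0.4,"y":0,"z":0,"turn":0}]'
python3 -m crank '[{"x":0.3,"y":0,"z":0,"turn":0},{"x":0.3,"y":0,"z":0,"turn":0},{"x":0.2,"y":0,"z":0,"turn":0},{"x":0.2,"y":0,"z":0,"turn":0},{"x":0,"y":0,"z":0,"turn":0}]'
python3 go.py .4418 .0914 .030 -8.28
```

```text
time: 6.55
tool_pos: [0.5025, 0.0825, 0.0308]
tool_rot: [-0.0, 0.997, -0.073, -0.003]
contact_force: [-8.1, 0.8, 2.3]
gripper_width: 0.143
grasp_force: 61.1
time: 7.05
tool_pos: [0.5126, 0.081, 0.0309]
tool_rot: [-0.0, 0.997, -0.073, -0.003]
contact_force: [-4.6, 2.0, 1.1]
gripper_width: 0.143
grasp_force: 61.0
t 7.05 pos [0.5126 0.081  0.0309] yaw -8.36 tilt z [-0.006  0.001 -1.   ] F [-4.6  2.   1.1] w 0.143 g 61.0
cm [-7.16  0.    0.14]
turn -0.0014
```

```bash
python3 -m crank '[{"x":0.2,"y":0,"z":0,"turn":0},{"x":0,"y":0,"z":0,"turn":0}]'
python3 -m crank '[{"x":0.2,"y":0,"z":0,"turn":0},{"x":0,"y":0,"z":0,"turn":0}]'
python3 go.py .4418 .0914 .030 -8.28
```

```text
time: 7.25
tool_pos: [0.5128, 0.081, 0.0303]
tool_rot: [-0.0, 0.997, -0.073, -0.005]
contact_force: [-10.4, 1.9, 4.9]
gripper_width: 0.14
grasp_force: 61.3
time: 7.45
tool_pos: [0.513, 0.0809, 0.0296]
tool_rot: [-0.0, 0.997, -0.073, -0.007]
contact_force: [-15.7, 2.5, 6.5]
gripper_width: 0.143
grasp_force: 61.5
t 7.45 pos [0.513  0.0809 0.0296] yaw -8.35 tilt z [-0.015  0.001 -1.   ] F [-15.7   2.5   6.5] w 0.143 g 61.5
cm [-7.2  -0.01  0.07]
turn -0.0012
```

```bash
python3 -m crank '[{"x":-2,"y":0,"z":0,"turn":0},{"x":-2.5,"y":0,"z":0,"turn":0},{"x":-2.5,"y":0,"z":0,"turn":0},{"x":-1.5,"y":0,"z":-1,"turn":0},{"x":0,"y":0,"z":-2,"turn":0}]'
python3 -m crank '[{"x":0,"y":0,"z":-1,"turn":-0.14},{"x":0,"y":-1,"z":0,"turn":-0.14},{"x":0,"y":-1,"z":0,"turn":-0.14},{"x":0,"y":0,"z":0,"turn":-0.14},{"x":0,"y":0,"z":0,"turn":-0.14}]'
python3 -m crank '[{"x":0,"y":0,"z":0,"turn":-0.14},{"x":0,"y":0,"z":0,"turn":-0.14},{"x":0,"y":0,"z":0,"turn":-0.14},{"x":0,"y":0,"z":0,"turn":-0.14},{"x":0,"y":0,"z":0,"turn":-0.14}]'
python3 -m crank '[{"x":0,"y":0,"z":0,"turn":-0.09},{"x":0,"y":0,"z":0,"turn":0}]'
python3 go.py .452 .095 .007 75
python3 - <<'E'
from h import *
m,p,d,X=grab("wrist","w4"); cv2.imwrite("pics/w4b.png",cv2.resize(p[:,:,::-1],(640,480)))
E
```

```text
time: 7.95
tool_pos: [0.4309, 0.0926, 0.0596]
tool_rot: [0.0, 0.997, -0.073, -0.003]
contact_force: [0.6, -0.5, -1.1]
gripper_width: 0.137
grasp_force: 60.7
time: 8.45
tool_pos: [0.4334, 0.1125, 0.072]
tool_rot: [0.0, 0.961, 0.276, 0.0]
contact_force: [-0.1, 0.4, -1.1]
gripper_width: 0.146
grasp_force: 60.7
time: 8.95
tool_pos: [0.4334, 0.1123, 0.0719]
tool_rot: [0.0, 0.808, 0.589, -0.0]
contact_force: [0.7, -0.2, -1.6]
gripper_width: 0.144
grasp_force: 60.7
time: 9.15
tool_pos: [0.4335, 0.1123, 0.0719]
tool_rot: [0.0, 0.783, 0.622, 0.0]
contact_force: [-0.1, -1.1, -1.7]
gripper_width: 0.142
grasp_force: 60.7
t 9.15 pos [0.4335 0.1123 0.0719] yaw 76.98 tilt z [ 0. -0. -1.] F [-0.1 -1.1 -1.7] w 0.142 g 60.7
cm [-1.27  2.19  6.49]
turn 0.0346
```

View pics/w4b.png

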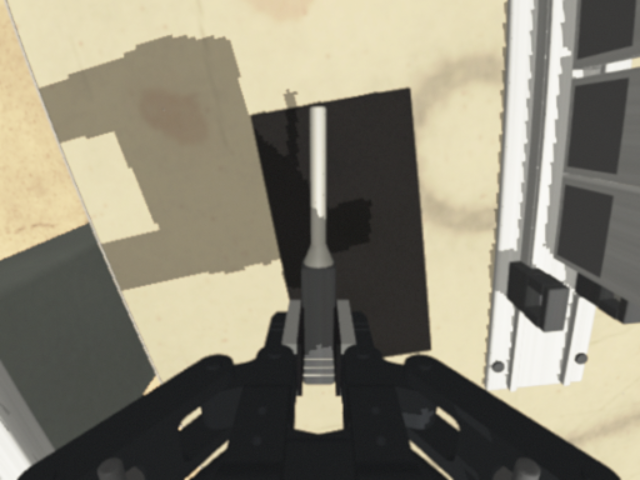

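The pin is gone from between the posts at (540,292) and (605,295), so the plates' path is clear. Next I lay the punch down.

```bash
python3 -m crank '[{"x":-0.8,"y":1.1,"z":2,"turn":0},{"x":-0.7,"y":1.1,"z":2,"turn":0},{"x":0,"y":0,"z":1.5,"turn":0},{"x":0,"y":0,"z":0.6,"turn":0},{"x":0,"y":0,"z":0,"turn":0}]'
python3 go.py .452 .092 .0055 75
```

```text
time: 9.7
tool_pos: [0.4506, 0.0927, 0.01]
tool_rot: [-0.001, 0.783, 0.622, -0.001]
contact_force: [-0.4, -0.9, 0.1]
gripper_width: 0.141
grasp_force: 60.7
t 9.7 pos [0.4506 0.0927 0.01  ] yaw 76.94 tilt z [-0.002 -0.    -1.   ] F [-0.4 -0.9  0.1] w 0.141 g 60.7
cm [-0.04  0.16  0.45]
turn 0.0338
```

```bash
python3 -m crank '[{"x":0,"y":0.1,"z":0.4,"turn":0},{"x":0,"y":0,"z":0,"turn":0}]'
python3 -m crank '[{"x":0,"y":0,"z":0,"turn":0},{"x":0,"y":0,"z":0,"turn":0},{"x":0,"y":0,"z":0,"turn":0}]' 45
python3 -m crank '[{"x":0,"y":0,"z":-2,"turn":-0.02},{"x":0,"y":0,"z":-4,"turn":-0.06},{"x":-3,"y":1,"z":-4.5,"turn":0},{"x":-4,"y":2,"z":-4.5,"turn":0},{"x":-4,"y":2,"z":-4.5,"turn":0}]'
python3 -m crank '[{"x":-4,"y":1,"z":-3,"turn":0},{"x":-4,"y":1,"z":-3,"turn":0},{"x":-3,"y":0,"z":0,"turn":0},{"x":-3,"y":0,"z":0,"turn":0},{"x":0,"y":0,"z":0,"turn":0}]'
python3 go.py
python3 - <<'E'
from h import *
m,p,d,X=grab("wrist","w5"); cv2.imwrite("pics/w5b.png",cv2.resize(p[:,:,::-1],(640,480)))
E
```

```text
time: 9.9
tool_pos: [0.4529, 0.0927, 0.0074]
tool_rot: [0.0, 0.783, 0.622, 0.0]
contact_force: [-1.2, -0.1, -0.4]
gripper_width: 0.133
grasp_force: 60.7
time: 10.2
tool_pos: [0.453, 0.0926, 0.0075]
tool_rot: [0.0, 0.783, 0.622, 0.0]
contact_force: [-0.8, 0.4, 0.4]
gripper_width: 0.449
grasp_force: 0.0
time: 10.7
tool_pos: [0.4796, -0.0036, 0.1809]
tool_rot: [0.001, 0.757, 0.654, 0.001]
contact_force: [1.9, -0.0, -0.7]
gripper_width: 0.452
grasp_force: 0.0
time: 11.2
tool_pos: [0.4782, -0.1454, 0.2382]
tool_rot: [0.001, 0.759, 0.652, -0.0]
contact_force: [0.0, 0.8, 0.3]
gripper_width: 0.452
grasp_force: 0.0
t 11.2 pos [ 0.4782 -0.1454  0.2382] yaw 81.33 tilt z [ 0.001 -0.001 -1.   ] F [0.  0.8 0.3] w 0.452 g 0.0
```

View pics/w5b.png

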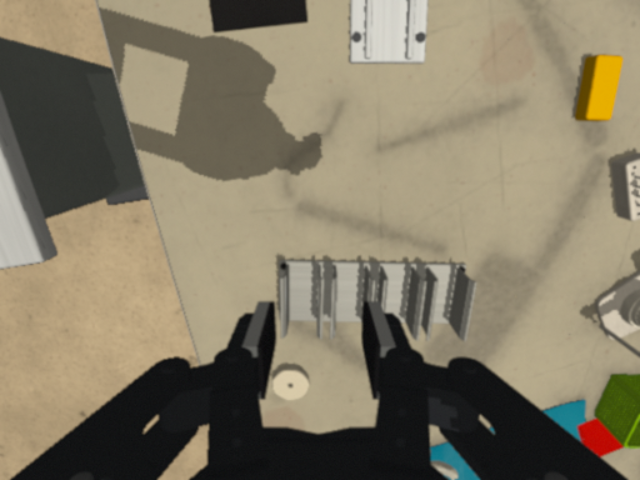

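The rack shows whole in view, from (280,260) to (470,335), with its four slots running along world y. The rail's open end is at (388,60).

```bash
cat > rack.py <<'E'
import sys
from h import *
def rack(f,prt=True):
    z=np.load(f+".npz"); m={k:z[k] for k in("mtx","world_to_cam")};m["k1"]=float(z["k1"]);X=cloud(m,z["d"])
    x,y,zz=X[...,0],X[...,1],X[...,2]
    box=(x>.33)&(x<.72)&(y>-.42)&(y<-.12)
    k=box&(zz>.0035)&(zz<.055)
    n,l,s,c=cv2.connectedComponentsWithStats(k.astype(np.uint8)); i=1+s[1:,4].argmax(); k=l==i
    for nm,kk in(("all",k),("base",k&(zz<.009)),("fintop",k&(zz>.044))):
        Q=(X[kk][:,:2]*1000).astype(np.float32); r=cv2.minAreaRect(Q); print(nm,len(Q),np.round(r[0],1),np.round(r[1],1),round(r[2],2))
    return X,k
if __name__=="__main__":
    X,k=rack(sys.argv[1])
    th=np.radians(float(sys.argv[2])) if len(sys.argv)>2 else 0
    Q=X[k&(X[...,2]>.044)][:,:2]*1000; u=Q@[np.cos(th),np.sin(th)]
    h,e=np.histogram(u,np.arange(380,680,2)); print([(int(a),int(b)) for a,b in zip(e,h) if b>15])
E
python3 rack.py w5
python3 - <<'E'
from h import *
z=np.load("w1.npz"); m={k:z[k] for k in("mtx","world_to_cam")};m["k1"]=float(z["k1"]);X=cloud(m,z["d"])
o=np.array([.5896,.1558]);ax=np.array([-.144,-.9896]);ay=np.array([.9896,-.144])
u=(X[...,:2]-o)@ax*1000;v=(X[...,:2]-o)@ay*1000
k=(X[...,2]>.072)&(X[...,2]<.09)&(abs(v)<20)&(abs(u)<170)
h,e=np.histogram(u[k],np.arange(-160,110,3)); print([(int(a),int(b)) for a,b in zip(e,h) if b]); print(np.median(v[k]))
E
```

```text
all 7630 [ 523.4 -251.9] [ 76.5 211.4] 79.99
base 4448 [ 523.4 -251.9] [ 76.5 211.4] 79.99
fintop 1302 [ 524.1 -252.1] [ 70.9 201.6] 80.32
[(422, 27), (424, 33), (426, 31), (428, 33), (430, 31), (432, 25), (460, 22), (462, 29), (464, 30), (466, 27), (468, 31), (470, 30), (472, 28), (474, 29), (476, 25), (478, 28), (480, 31), (482, 27), (518, 17), (520, 29), (522, 21), (530, 22), (532, 23), (534, 23), (562, 18), (564, 33), (566, 37), (568, 34), (570, 36), (572, 40), (574, 34), (576, 24), (582, 20), (584, 20), (614, 28), (616, 38), (618, 46), (620, 37), (622, 41), (624, 28)]
[(-142, 6), (-139, 19), (-136, 21), (-133, 19), (-130, 20), (-127, 21), (-124, 19), (-121, 19), (-118, 18), (-115, 19), (-112, 20), (-109, 19), (-106, 18), (-103, 21), (-100, 19), (-97, 17), (-94, 20), (-91, 4), (-88, 7), (-85, 17), (-82, 21), (-79, 16), (-76, 18), (-73, 19), (-70, 18), (-67, 18), (-64, 17), (-61, 17), (-58, 19), (-55, 15), (-52, 17), (-49, 16), (-46, 15), (-43, 18), (-40, 17), (-37, 8), (-31, 17), (-28, 16), (-25, 17), (-22, 16), (-19, 15), (-16, 16), (-13, 16), (-10, 15), (-7, 17), (-4, 14), (-1, 15), (2, 18), (5, 13), (8, 14), (11, 16), (14, 15), (17, 6), (20, 20), (23, 15), (26, 13), (29, 15), (32, 14), (35, 14), (38, 15), (41, 14), (44, 13), (47, 15), (50, 14), (53, 13), (56, 15), (59, 12), (62, 14), (65, 12), (68, 10)]
-0.5057615507850786
```

```bash
python3 go.py .5828 .1123 .12 81.72
python3 -m crank '[{"x":4.8,"y":1,"z":-1,"turn":0},{"x":4.8,"y":1,"z":0,"turn":0},{"x":4.8,"y":1,"z":0,"turn":0},{"x":4.8,"y":1,"z":0,"turn":0},{"x":4.8,"y":1.5,"z":0,"turn":0}]'
python3 -m crank '[{"x":3,"y":1,"z":2,"turn":0},{"x":0,"y":0,"z":4,"turn":0},{"x":0,"y":0,"z":4,"turn":0},{"x":0,"y":0,"z":2,"turn":0},{"x":0,"y":0,"z":0,"turn":0}]'
python3 go.py .5828 .1123 .056 81.72
```

```text
t 11.25 pos [ 0.4784 -0.1438  0.2378] yaw 81.41 tilt z [ 0.  0. -1.] F [0.3 1.  0.7] w 0.449 g 0.0
cm [26.88  6.5  11.79]
turn -0.0055
time: 11.75
tool_pos: [0.5678, 0.0898, 0.2477]
tool_rot: [-0.0, 0.757, 0.654, 0.0]
contact_force: [-0.2, -1.2, 0.9]
gripper_width: 0.449
grasp_force: 0.0
time: 12.25
tool_pos: [0.5787, 0.1158, 0.1228]
tool_rot: [-0.003, 0.757, 0.654, -0.003]
contact_force: [-0.6, -0.9, -0.7]
gripper_width: 0.452
grasp_force: 0.0
t 12.25 pos [0.5787 0.1158 0.1228] yaw 81.67 tilt z [-0.009 -0.    -1.   ] F [-0.6 -0.9 -0.7] w 0.452 g 0.0
cm [-0.27  0.51  6.67]
turn -0.0009
```

```bash
python3 -m crank '[{"x":-0.3,"y":0.4,"z":1,"turn":0},{"x":0,"y":0,"z":0,"turn":0},{"x":0,"y":0,"z":0,"turn":0}]'
python3 go.py .5828 .1123 .056 81.72
```

```text
time: 12.55
tool_pos: [0.5868, 0.1111, 0.1192]
tool_rot: [0.001, 0.757, 0.653, 0.001]
contact_force: [0.3, 0.1, 0.5]
gripper_width: 0.45
grasp_force: 0.0
t 12.55 pos [0.5868 0.1111 0.1192] yaw 81.56 tilt z [ 0.002  0.    -1.   ] F [0.3 0.1 0.5] w 0.45 g 0.0
cm [ 0.06 -0.43  6.32]
turn -0.0027
```

```bash
python3 -m crank '[{"x":0,"y":-0.4,"z":2,"turn":0},{"x":0,"y":0,"z":2,"turn":0},{"x":0,"y":0,"z":1,"turn":0},{"x":0,"y":0,"z":0,"turn":0},{"x":0,"y":0,"z":0,"turn":0}]'
python3 go.py .5828 .1123 .056 81.72
```

```text
time: 13.05
tool_pos: [0.5826, 0.1117, 0.0687]
tool_rot: [0.0, 0.757, 0.653, 0.001]
contact_force: [0.9, 0.3, 0.2]
gripper_width: 0.451
grasp_force: 0.0
t 13.05 pos [0.5826 0.1117 0.0687] yaw 81.57 tilt z [ 0.001  0.    -1.   ] F [0.9 0.3 0.2] w 0.451 g 0.0
cm [0.07 0.01 1.27]
turn -0.0026
```

Grip the plate, then slide it 9.6 cm to the exit.

```bash
python3 -m crank '[{"x":0,"y":0,"z":1.2,"turn":0},{"x":0,"y":0,"z":0,"turn":0},{"x":0,"y":0,"z":0,"turn":0}]'
python3 -m crank '[{"x":0,"y":0,"z":0,"turn":0},{"x":0,"y":0,"z":0,"turn":0},{"x":0,"y":0,"z":0,"turn":0},{"x":0,"y":0,"z":0,"turn":0}]' 0
python3 go.py .5694 .0173 .056 81.72
python3 -m crank '[{"x":-1,"y":0,"z":0,"turn":0},{"x":-2,"y":0,"z":0,"turn":0},{"x":0,"y":0,"z":0,"turn":0}]'
python3 go.py .5694 .0173 .056 81.72
```

```text
time: 13.35
tool_pos: [0.5817, 0.1117, 0.0554]
tool_rot: [-0.0, 0.757, 0.653, -0.0]
contact_force: [-0.3, -0.5, 0.1]
gripper_width: 0.452
grasp_force: 0.0
time: 13.75
tool_pos: [0.5822, 0.1117, 0.0561]
tool_rot: [0.0, 0.757, 0.653, 0.0]
contact_force: [0.2, 0.0, 1.5]
gripper_width: 0.104
grasp_force: 59.6
t 13.75 pos [0.5822 0.1117 0.0561] yaw 81.58 tilt z [ 0.001  0.    -1.   ] F [0.2 0.  1.5] w 0.104 g 59.6
cm [-9.53  0.12  0.01]
turn -0.0025
time: 14.05
tool_pos: [0.5776, 0.0801, 0.0561]
tool_rot: [0.001, 0.758, 0.653, -0.0]
contact_force: [0.6, 0.1, 1.7]
gripper_width: 0.106
grasp_force: 59.6
t 14.05 pos [0.5776 0.0801 0.0561] yaw 81.48 tilt z [ 0.001 -0.001 -1.   ] F [0.6 0.1 1.7] w 0.106 g 59.6
cm [-6.33  0.12  0.01]
turn -0.0043
```

```bash
python3 -m crank '[{"x":-2.5,"y":0.1,"z":0,"turn":0},{"x":-2.5,"y":0,"z":0,"turn":0},{"x":-1.3,"y":0,"z":0,"turn":0},{"x":0,"y":0,"z":0,"turn":0},{"x":0,"y":0,"z":0,"turn":0}]'
python3 go.py .5694 .0173 .056 81.72
python3 -m crank '[{"x":0,"y":0,"z":-1,"turn":0},{"x":0,"y":0,"z":-3,"turn":0},{"x":0,"y":0,"z":-4,"turn":0},{"x":0,"y":0,"z":0,"turn":0},{"x":0,"y":0,"z":0,"turn":0}]'
python3 go.py .6002 -.2654 .14 79.99
```

```text
time: 14.55
tool_pos: [0.5696, 0.0196, 0.0561]
tool_rot: [0.0, 0.757, 0.653, 0.0]
contact_force: [-0.5, -1.1, 3.5]
gripper_width: 0.102
grasp_force: 59.8
t 14.55 pos [0.5696 0.0196 0.0561] yaw 81.55 tilt z [ 0.001 -0.    -1.   ] F [-0.5 -1.1  3.5] w 0.102 g 59.8
cm [-0.23  0.01  0.01]
turn -0.0029
time: 15.05
tool_pos: [0.5697, 0.0204, 0.1367]
tool_rot: [0.001, 0.757, 0.654, 0.001]
contact_force: [0.2, -0.5, -2.7]
gripper_width: 0.108
grasp_force: 59.3
t 15.05 pos [0.5697 0.0204 0.1367] yaw 81.64 tilt z [ 0.002  0.    -1.   ] F [ 0.2 -0.5 -2.7] w 0.108 g 59.3
cm [-27.83   7.17  -0.32]
turn 0.0288
```

```bash
python3 -m crank '[{"x":-3,"y":1.2,"z":0,"turn":0},{"x":-4,"y":1.2,"z":0,"turn":0},{"x":-4,"y":1.2,"z":0,"turn":0},{"x":-4,"y":1.2,"z":0,"turn":0},{"x":-4,"y":1.2,"z":0,"turn":0}]'
python3 -m crank '[{"x":-4,"y":0.6,"z":0,"turn":0},{"x":-3,"y":0.4,"z":0,"turn":0},{"x":-1.7,"y":0.2,"z":0,"turn":0.028},{"x":0,"y":0,"z":0,"turn":0},{"x":0,"y":0,"z":0,"turn":0}]'
python3 go.py .6002 -.2654 .056 79.99
python3 - <<'E'
from h import *
m,p,d,X=grab("wrist","w6"); cv2.imwrite("pics/w6b.png",cv2.resize(p[:,:,::-1],(640,480)))
E
python3 rack.py w6
```

```text
time: 15.55
tool_pos: [0.5994, -0.1776, 0.1328]
tool_rot: [-0.002, 0.757, 0.654, -0.001]
contact_force: [2.1, -0.4, -1.9]
gripper_width: 0.108
grasp_force: 59.2
time: 16.05
tool_pos: [0.5993, -0.2637, 0.1342]
tool_rot: [-0.001, 0.766, 0.643, -0.0]
contact_force: [-0.4, 0.4, -0.2]
gripper_width: 0.103
grasp_force: 59.2
t 16.05 pos [ 0.5993 -0.2637  0.1342] yaw 79.98 tilt z [-0.002  0.002 -1.   ] F [-0.4  0.4 -0.2] w 0.103 g 59.2
cm [-0.17  0.13  7.82]
turn -0.0002
all 16550 [ 524.  -251.9] [ 75.5 211.4] 80.12
base 6945 [ 524.  -251.9] [ 75.5 211.4] 80.12
fintop 3693 [ 523.7 -252.7] [ 70.2 200.1] 80.24
[(422, 56), (424, 96), (426, 88), (428, 97), (430, 114), (432, 92), (434, 36), (462, 43), (464, 52), (466, 50), (468, 64), (470, 58), (472, 73), (474, 78), (476, 98), (478, 94), (480, 89), (482, 87), (484, 70), (512, 37), (514, 51), (516, 53), (518, 59), (520, 58), (522, 73), (524, 63), (526, 80), (528, 81), (530, 86), (532, 89), (534, 83), (536, 52), (562, 31), (564, 59), (566, 64), (568, 66), (570, 76), (572, 64), (574, 67), (576, 64), (578, 72), (580, 74), (582, 81), (584, 71), (586, 53), (612, 24), (614, 57), (616, 72), (618, 82), (620, 76), (622, 82), (624, 54), (626, 16)]
```

View pics/w6b.png

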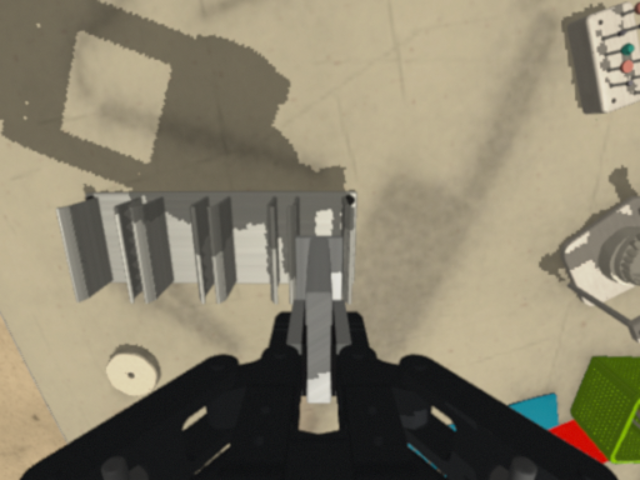

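The held plate at (318,320) is above the rightmost slot, between the fins at (295,250) and (348,250).

```bash
python3 -m crank '[{"x":-0.2,"y":0.1,"z":1.5,"turn":0},{"x":0,"y":0,"z":2,"turn":0},{"x":0,"y":0,"z":2,"turn":0},{"x":0,"y":0,"z":0.5,"turn":0},{"x":0,"y":0,"z":0,"turn":0}]'
python3 go.py .6004 -.2654 .056 80
```

```text
time: 16.6
tool_pos: [0.5996, -0.2657, 0.0736]
tool_rot: [-0.002, 0.766, 0.643, -0.001]
contact_force: [0.5, -0.3, -1.8]
gripper_width: 0.104
grasp_force: 59.1
t 16.6 pos [ 0.5996 -0.2657  0.0736] yaw 80.03 tilt z [-0.003  0.002 -1.   ] F [ 0.5 -0.3 -1.8] w 0.104 g 59.1
cm [0.04 0.08 1.76]
turn 0.0006
```

```bash
python3 -m crank '[{"x":0,"y":0.1,"z":0.8,"turn":0},{"x":0,"y":0,"z":0.8,"turn":0},{"x":0,"y":0,"z":0.2,"turn":0},{"x":0,"y":0,"z":0,"turn":0}]'
python3 go.py .6004 -.2654 .056 80
```

```text
time: 17.0
tool_pos: [0.6015, -0.2673, 0.0573]
tool_rot: [-0.0, 0.766, 0.643, 0.0]
contact_force: [0.2, -0.3, -1.4]
gripper_width: 0.103
grasp_force: 59.2
t 17.0 pos [ 0.6015 -0.2673  0.0573] yaw 79.97 tilt z [-0.  0. -1.] F [ 0.2 -0.3 -1.4] w 0.103 g 59.2
cm [ 0.16 -0.14  0.13]
turn -0.0005
```

```bash
python3 -m crank '[{"x":0.1,"y":-0.1,"z":0.1,"turn":0},{"x":0,"y":0,"z":0,"turn":0},{"x":0,"y":0,"z":0,"turn":0}]'
python3 -m crank '[{"x":0,"y":0,"z":0,"turn":0},{"x":0,"y":0,"z":0,"turn":0},{"x":0,"y":0,"z":0,"turn":0}]' 45
python3 go.py .6004 -.2654 .056 80
python3 -m crank '[{"x":0,"y":0,"z":-2,"turn":0},{"x":0,"y":0,"z":-4,"turn":0},{"x":3,"y":-1,"z":-4,"turn":0},{"x":4,"y":-1.5,"z":0,"turn":0},{"x":4,"y":-1.5,"z":0,"turn":0}]'
python3 -m crank '[{"x":4.5,"y":-1.5,"z":0,"turn":0},{"x":4.5,"y":-1,"z":0,"turn":0},{"x":4.5,"y":-0.5,"z":0,"turn":0},{"x":3,"y":0,"z":0,"turn":-0.03},{"x":0,"y":0,"z":0,"turn":0}]'
python3 - <<'E'
from h import *
m,p,d,X=grab("wrist","w7"); cv2.imwrite("pics/w7b.png",cv2.resize(p[:,:,::-1],(640,480)))
m,p,d,X=grab("side","s7"); cv2.imwrite("pics/s7b.png",cv2.resize(p[200:350,150:350,::-1],(800,600)))
o=np.array([.524,-.2519]);ax=np.array([.9848,-.1737]);ay=np.array([.1737,.9848])
u=(X[...,:2]-o)@ax*1000;v=(X[...,:2]-o)@ay*1000
k=(X[...,2]>.06)&(X[...,2]<.095)&(abs(v)<60)&(abs(u)<130)
print(k.sum(),np.percentile(u[k],[2,50,98]),np.percentile(v[k],[2,50,98]),np.percentile(X[k][:,2],[50,99]))
E
python3 go.py
```

```text
time: 17.3
tool_pos: [0.6009, -0.2663, 0.057]
tool_rot: [0.0, 0.766, 0.643, 0.0]
contact_force: [1.0, 1.0, -2.2]
gripper_width: 0.107
grasp_force: 59.2
time: 17.6
tool_pos: [0.601, -0.2663, 0.0571]
tool_rot: [0.0, 0.766, 0.643, 0.0]
contact_force: [-0.5, 0.5, 0.3]
gripper_width: 0.45
grasp_force: 0.0
t 17.6 pos [ 0.601  -0.2663  0.0571] yaw 79.97 tilt z [ 0.001 -0.    -1.   ] F [-0.5  0.5  0.3] w 0.45 g 0.0
cm [ 0.08 -0.07  0.11]
turn -0.0005
time: 18.1
tool_pos: [0.5816, -0.1513, 0.1588]
tool_rot: [0.002, 0.767, 0.642, 0.001]
contact_force: [0.7, 0.2, -0.5]
gripper_width: 0.45
grasp_force: 0.0
time: 18.6
tool_pos: [0.5799, 0.0196, 0.1563]
tool_rot: [-0.0, 0.755, 0.656, 0.001]
contact_force: [0.0, -0.6, -0.4]
gripper_width: 0.453
grasp_force: 0.0
90 [76.20798681 80.51715876 85.69225368] [-28.18171452 -13.10099912  20.54037894] [0.0794066  0.08224569]
t 18.7 pos [0.5798 0.0166 0.156 ] yaw 81.77 tilt z [ 0.    -0.001 -1.   ] F [-0.4 -0.8  0.3] w 0.456 g 0.0
```

View pics/s7b.png

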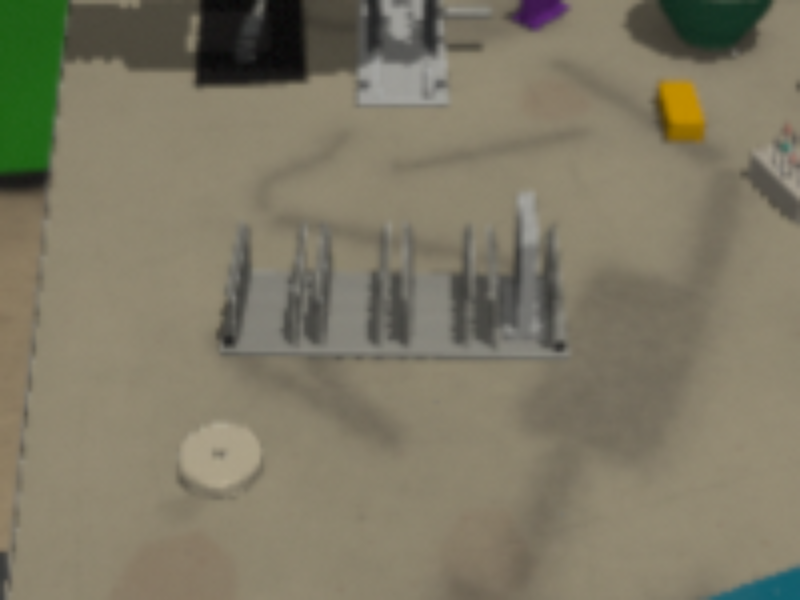

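The side crop shows the plate upright in the rightmost slot (525,265), the pin poking out beyond the far post at (467,12), and the wax undisturbed at (680,110).

```bash
python3 go.py .5901 .1628 .11 81.72
python3 -m crank '[{"x":4,"y":0,"z":0,"turn":0},{"x":4,"y":-0.4,"z":0,"turn":0},{"x":4,"y":-0.4,"z":1,"turn":0},{"x":2.6,"y":-0.2,"z":3,"turn":0},{"x":0,"y":0,"z":0,"turn":0}]'
python3 -m crank '[{"x":0,"y":0,"z":0,"turn":0},{"x":0,"y":0,"z":0,"turn":0}]'
python3 go.py .5901 .1628 .056 81.72
```

```text
t 18.7 pos [0.5798 0.0166 0.156 ] yaw 81.77 tilt z [ 0.    -0.001 -1.   ] F [-0.4 -0.8  0.3] w 0.456 g 0.0
cm [14.62 -1.07  4.6 ]
turn 0.0008
time: 19.2
tool_pos: [0.5884, 0.163, 0.1114]
tool_rot: [-0.002, 0.756, 0.655, -0.003]
contact_force: [-0.8, -0.6, -1.3]
gripper_width: 0.448
grasp_force: 0.0
time: 19.4
tool_pos: [0.5919, 0.1606, 0.117]
tool_rot: [0.001, 0.757, 0.653, 0.001]
contact_force: [0.2, 0.6, 1.4]
gripper_width: 0.449
grasp_force: 0.0
t 19.4 pos [0.5919 0.1606 0.117 ] yaw 81.58 tilt z [ 0.002 -0.    -1.   ] F [0.2 0.6 1.4] w 0.449 g 0.0
cm [ 0.19 -0.22  6.1 ]
turn -0.0025
```

```bash
python3 -m crank '[{"x":0.2,"y":-0.2,"z":1.5,"turn":0},{"x":0,"y":0,"z":2,"turn":0},{"x":0,"y":0,"z":2,"turn":0},{"x":0,"y":0,"z":0,"turn":0},{"x":0,"y":0,"z":0,"turn":0}]'
python3 go.py .5901 .1628 .056 81.72
python3 -m crank '[{"x":0,"y":0,"z":0.6,"turn":0},{"x":0,"y":0,"z":0,"turn":0},{"x":0,"y":0,"z":0,"turn":0}]'
python3 -m crank '[{"x":0,"y":0,"z":0,"turn":0},{"x":0,"y":0,"z":0,"turn":0},{"x":0,"y":0,"z":0,"turn":0},{"x":0,"y":0,"z":0,"turn":0}]' 0
python3 go.py .5694 .0173 .056 81.72
```

```text
time: 19.9
tool_pos: [0.5891, 0.1638, 0.0607]
tool_rot: [-0.0, 0.757, 0.654, -0.0]
contact_force: [0.6, -0.7, 0.7]
gripper_width: 0.453
grasp_force: 0.0
t 19.9 pos [0.5891 0.1638 0.0607] yaw 81.64 tilt z [-0.001 -0.    -1.   ] F [ 0.6 -0.7  0.7] w 0.453 g 0.0
cm [-0.08  0.11  0.47]
turn -0.0014
time: 20.2
tool_pos: [0.5896, 0.1644, 0.0555]
tool_rot: [0.0, 0.756, 0.654, 0.0]
contact_force: [0.1, -0.0, -0.4]
gripper_width: 0.451
grasp_force: 0.0
time: 20.6
tool_pos: [0.5895, 0.1645, 0.0553]
tool_rot: [0.0, 0.756, 0.654, 0.0]
contact_force: [-0.1, -0.8, 0.8]
gripper_width: 0.106
grasp_force: 59.3
t 20.6 pos [0.5895 0.1645 0.0553] yaw 81.7 tilt z [ 0.001  0.    -1.   ] F [-0.1 -0.8  0.8] w 0.106 g 59.3
cm [-14.86   0.13  -0.07]
turn -0.0004
```

```bash
python3 -m crank '[{"x":-2,"y":0,"z":0,"turn":0},{"x":-3,"y":0.1,"z":0,"turn":0},{"x":-3,"y":0,"z":0,"turn":0},{"x":-3,"y":0,"z":0,"turn":0},{"x":-2.5,"y":0,"z":0,"turn":0}]'
python3 -m crank '[{"x":-1.4,"y":0,"z":0,"turn":0},{"x":0,"y":0,"z":0,"turn":0},{"x":0,"y":0,"z":0,"turn":0}]'
python3 go.py .5694 .0173 .056 81.72
python3 -m crank '[{"x":0,"y":0,"z":-1,"turn":0},{"x":0,"y":0,"z":-3,"turn":0},{"x":0,"y":0,"z":-4,"turn":0},{"x":0,"y":0,"z":0,"turn":0},{"x":0,"y":0,"z":0,"turn":0}]'
python3 go.py .5492 -.2548 .14 80
```

```text
time: 21.1
tool_pos: [0.5708, 0.0294, 0.0554]
tool_rot: [0.0, 0.757, 0.654, 0.0]
contact_force: [-0.7, 0.3, 2.0]
gripper_width: 0.103
grasp_force: 59.2
time: 21.4
tool_pos: [0.5692, 0.017, 0.0553]
tool_rot: [0.0, 0.757, 0.654, 0.0]
contact_force: [-0.2, -1.1, 2.9]
gripper_width: 0.102
grasp_force: 59.4
t 21.4 pos [0.5692 0.017  0.0553] yaw 81.68 tilt z [ 0.001 -0.    -1.   ] F [-0.2 -1.1  2.9] w 0.102 g 59.4
cm [ 0.03  0.02 -0.07]
turn -0.0007
time: 21.9
tool_pos: [0.5694, 0.0178, 0.1362]
tool_rot: [0.001, 0.756, 0.655, 0.001]
contact_force: [-0.5, -0.1, -2.0]
gripper_width: 0.103
grasp_force: 58.9
t 21.9 pos [0.5694 0.0178 0.1362] yaw 81.77 tilt z [ 0.002  0.    -1.   ] F [-0.5 -0.1 -2. ] w 0.103 g 58.9
cm [-27.26   1.91  -0.39]
turn 0.0309
```

```bash
python3 -m crank '[{"x":-3,"y":0.5,"z":0,"turn":0},{"x":-4,"y":0.5,"z":0,"turn":0},{"x":-4,"y":0.5,"z":0,"turn":0},{"x":-4,"y":0.3,"z":0,"turn":0},{"x":-4,"y":0.1,"z":0,"turn":0}]'
python3 -m crank '[{"x":-4,"y":0,"z":0,"turn":0},{"x":-3,"y":0,"z":0,"turn":0},{"x":-1.2,"y":0,"z":0,"turn":0.03},{"x":0,"y":0,"z":0,"turn":0},{"x":0,"y":0,"z":0,"turn":0}]'
python3 -m crank '[{"x":0,"y":0,"z":0,"turn":0}]'
python3 go.py .5492 -.2548 .056 80
python3 - <<'E'
from h import *
m,p,d,X=grab("wrist","w8"); cv2.imwrite("pics/w8b.png",cv2.resize(p[:,:,::-1],(640,480)))
E
python3 rack.py w8 -10|head -3
```

```text
time: 22.4
tool_pos: [0.5587, -0.1742, 0.1323]
tool_rot: [-0.002, 0.756, 0.654, -0.001]
contact_force: [-0.8, -0.0, -0.7]
gripper_width: 0.105
grasp_force: 58.9
time: 22.9
tool_pos: [0.5478, -0.2536, 0.1335]
tool_rot: [-0.001, 0.766, 0.643, -0.0]
contact_force: [0.7, -0.4, -1.6]
gripper_width: 0.1
grasp_force: 58.9
time: 23.0
tool_pos: [0.5482, -0.2534, 0.1342]
tool_rot: [-0.001, 0.766, 0.643, -0.0]
contact_force: [0.7, 0.5, -0.2]
gripper_width: 0.104
grasp_force: 58.9
t 23.0 pos [ 0.5482 -0.2534  0.1342] yaw 80.08 tilt z [-0.001  0.001 -1.   ] F [ 0.7  0.5 -0.2] w 0.104 g 58.9
cm [-0.13  0.13  7.82]
turn 0.0014
all 15655 [ 524.2 -252.7] [ 75.1 210.7] 79.83
base 6929 [ 524.2 -252.7] [ 75.1 210.7] 79.83
fintop 3905 [ 523.8 -252.7] [ 69.5 201. ] 79.93
```

```bash
python3 -m crank '[{"x":-0.1,"y":0.1,"z":1.5,"turn":0},{"x":0,"y":0,"z":2,"turn":0},{"x":0,"y":0,"z":2,"turn":0},{"x":0,"y":0,"z":0.5,"turn":0},{"x":0,"y":0,"z":0,"turn":0}]'
python3 -m crank '[{"x":0,"y":0,"z":0.8,"turn":0},{"x":0,"y":0,"z":0,"turn":0},{"x":0,"y":0,"z":0,"turn":0}]'
python3 go.py .5492 -.2552 .056 80
```

```text
time: 23.55
tool_pos: [0.5481, -0.2552, 0.073]
tool_rot: [-0.002, 0.766, 0.643, -0.0]
contact_force: [0.1, -0.7, -0.4]
gripper_width: 0.107
grasp_force: 58.8
time: 23.85
tool_pos: [0.5493, -0.2564, 0.0674]
tool_rot: [0.0, 0.766, 0.643, 0.0]
contact_force: [-0.4, -0.5, -0.9]
gripper_width: 0.102
grasp_force: 58.8
t 23.85 pos [ 0.5493 -0.2564  0.0674] yaw 79.98 tilt z [ 0.001 -0.    -1.   ] F [-0.4 -0.5 -0.9] w 0.102 g 58.8
cm [ 0.12 -0.03  1.14]
turn -0.0004
```

```bash
python3 -m crank '[{"x":0.1,"y":0,"z":0.6,"turn":0},{"x":0,"y":0,"z":0.5,"turn":0},{"x":0,"y":0,"z":0,"turn":0},{"x":0,"y":0,"z":0,"turn":0}]'
python3 go.py .5492 -.2552 .056 80
```

```text
time: 24.25
tool_pos: [0.549, -0.2552, 0.0555]
tool_rot: [-0.0, 0.766, 0.643, -0.0]
contact_force: [-1.3, -0.9, -1.1]
gripper_width: 0.103
grasp_force: 59.0
t 24.25 pos [ 0.549  -0.2552  0.0555] yaw 79.97 tilt z [-0.001  0.    -1.   ] F [-1.3 -0.9 -1.1] w 0.103 g 59.0
cm [ 0.    0.02 -0.05]
turn -0.0005
```

```bash
python3 -m crank '[{"x":0,"y":0,"z":0,"turn":0},{"x":0,"y":0,"z":0,"turn":0},{"x":0,"y":0,"z":0,"turn":0}]' 45
python3 -m crank '[{"x":0,"y":0,"z":-2,"turn":0},{"x":0,"y":0,"z":-4,"turn":0},{"x":3,"y":0,"z":-4,"turn":0},{"x":4,"y":0,"z":0,"turn":0},{"x":4,"y":0,"z":0,"turn":0}]'
python3 -m crank '[{"x":4.5,"y":0,"z":0,"turn":0},{"x":4.5,"y":0,"z":0,"turn":0},{"x":4.5,"y":0,"z":0,"turn":0},{"x":4.5,"y":0,"z":0,"turn":-0.03},{"x":4,"y":0,"z":0,"turn":0}]'
python3 -m crank '[{"x":4,"y":0,"z":0,"turn":0},{"x":4,"y":-0.5,"z":0,"turn":0},{"x":3,"y":-0.5,"z":1,"turn":0},{"x":1.5,"y":0,"z":2,"turn":0},{"x":0,"y":0,"z":0,"turn":0}]'
python3 -m crank '[{"x":0,"y":0,"z":0,"turn":0},{"x":0,"y":0,"z":0,"turn":0}]'
python3 go.py .5983 .2192 .11 81.72
```

```text
time: 24.55
tool_pos: [0.5493, -0.2553, 0.056]
tool_rot: [0.0, 0.766, 0.643, 0.0]
contact_force: [-0.2, -0.0, -0.1]
gripper_width: 0.453
grasp_force: 0.0
time: 25.05
tool_pos: [0.5698, -0.1467, 0.1587]
tool_rot: [0.002, 0.767, 0.642, 0.001]
contact_force: [0.2, -0.2, -0.9]
gripper_width: 0.45
grasp_force: 0.0
time: 25.55
tool_pos: [0.6056, 0.0721, 0.1562]
tool_rot: [0.0, 0.756, 0.654, 0.0]
contact_force: [0.5, -0.0, 0.3]
gripper_width: 0.45
grasp_force: 0.0
time: 26.05
tool_pos: [0.6115, 0.1966, 0.1227]
tool_rot: [-0.001, 0.756, 0.655, -0.002]
contact_force: [-0.5, -0.5, -0.3]
gripper_width: 0.445
grasp_force: 0.0
time: 26.25
tool_pos: [0.6142, 0.1942, 0.1269]
tool_rot: [0.0, 0.757, 0.654, 0.0]
contact_force: [0.9, 0.2, 0.2]
gripper_width: 0.452
grasp_force: 0.0
t 26.25 pos [0.6142 0.1942 0.1269] yaw 81.64 tilt z [ 0.001 -0.    -1.   ] F [0.9 0.2 0.2] w 0.452 g 0.0
cm [ 2.25 -1.94  1.69]
turn -0.0015
```

```bash
python3 -m crank '[{"x":1.2,"y":-1,"z":0,"turn":0},{"x":1.1,"y":-0.9,"z":0,"turn":0},{"x":0,"y":0,"z":1.5,"turn":0},{"x":0,"y":0,"z":0,"turn":0},{"x":0,"y":0,"z":0,"turn":0}]'
python3 go.py .5983 .2192 .056 81.72
python3 - <<'E'
from h import *
m,p,d,X=grab("wrist","w9")
o=np.array([.5896,.1558]);ax=np.array([-.144,-.9896]);ay=np.array([.9896,-.144])
u=(X[...,:2]-o)@ax*1000;v=(X[...,:2]-o)@ay*1000
k=(X[...,2]>.074)&(X[...,2]<.09)&(abs(v)<12)&(abs(u)<170)
h,e=np.histogram(u[k],np.arange(-160,0,3)); print([(int(a),int(b)) for a,b in zip(e,h) if b]); print(np.median(v[k]),np.median(X[k][:,2]))
E
```

```text
time: 26.75
tool_pos: [0.5973, 0.2203, 0.1095]
tool_rot: [-0.0, 0.756, 0.654, -0.001]
contact_force: [-0.1, -0.1, 0.2]
gripper_width: 0.45
grasp_force: 0.0
t 26.75 pos [0.5973 0.2203 0.1095] yaw 81.7 tilt z [-0.002 -0.001 -1.   ] F [-0.1 -0.1  0.2] w 0.45 g 0.0
cm [-0.09  0.13  5.35]
turn -0.0003
[(-142, 33), (-139, 106), (-136, 85), (-133, 88), (-130, 92), (-127, 90), (-124, 87), (-121, 85), (-118, 85), (-115, 84), (-112, 83), (-109, 76), (-106, 81), (-103, 70), (-100, 78), (-97, 76), (-94, 69), (-88, 84), (-85, 66), (-82, 68), (-79, 69), (-76, 63), (-73, 63), (-70, 63), (-67, 64), (-64, 66), (-61, 57), (-58, 64), (-55, 60), (-52, 60), (-49, 59), (-46, 59), (-43, 58), (-40, 54), (-37, 6)]
-0.2931512119590374 0.08115883010259842
```

```bash
python3 -m crank '[{"x":-0.1,"y":0.1,"z":1.8,"turn":0},{"x":0,"y":0,"z":1.8,"turn":0},{"x":0,"y":0,"z":1.6,"turn":0},{"x":0,"y":0,"z":0,"turn":0},{"x":0,"y":0,"z":0,"turn":0}]'
python3 go.py .5983 .2192 .056 81.72
python3 -m crank '[{"x":0,"y":0,"z":0,"turn":0},{"x":0,"y":0,"z":0,"turn":0},{"x":0,"y":0,"z":0,"turn":0},{"x":0,"y":0,"z":0,"turn":0}]' 0
python3 go.py .5694 .0173 .056 81.72
```

```text
time: 27.3
tool_pos: [0.5983, 0.2191, 0.0574]
tool_rot: [-0.001, 0.757, 0.654, -0.001]
contact_force: [0.4, 0.2, -0.2]
gripper_width: 0.453
grasp_force: 0.0
t 27.3 pos [0.5983 0.2191 0.0574] yaw 81.68 tilt z [-0.002 -0.001 -1.   ] F [ 0.4  0.2 -0.2] w 0.453 g 0.0
cm [0.01 0.   0.14]
turn -0.0006
time: 27.7
tool_pos: [0.5998, 0.2196, 0.06]
tool_rot: [0.0, 0.756, 0.654, 0.001]
contact_force: [0.7, -0.2, 2.2]
gripper_width: 0.102
grasp_force: 60.8
t 27.7 pos [0.5998 0.2196 0.06  ] yaw 81.7 tilt z [ 0.002  0.001 -1.   ] F [ 0.7 -0.2  2.2] w 0.102 g 60.8
cm [-20.46  -0.09   0.39]
turn -0.0004
```

```bash
python3 -m crank '[{"x":-2,"y":0,"z":0,"turn":0},{"x":-3,"y":-0.1,"z":0,"turn":0},{"x":-3,"y":0,"z":0,"turn":0},{"x":-3,"y":0,"z":0,"turn":0},{"x":-3,"y":0,"z":0,"turn":0}]'
python3 -m crank '[{"x":-3,"y":0,"z":0,"turn":0},{"x":-2.5,"y":0,"z":0,"turn":0},{"x":-1,"y":0,"z":0,"turn":0},{"x":0,"y":0,"z":0,"turn":0},{"x":0,"y":0,"z":0,"turn":0}]'
python3 go.py .5694 .0173 .06 81.72
python3 -m crank '[{"x":0,"y":0,"z":-1,"turn":0},{"x":0,"y":0,"z":-3,"turn":0},{"x":0,"y":0,"z":-4,"turn":0},{"x":0,"y":0,"z":0,"turn":0},{"x":0,"y":0,"z":0,"turn":0}]'
python3 go.py .4980 -.2462 .14 80
```

```text
time: 28.2
tool_pos: [0.5781, 0.0793, 0.06]
tool_rot: [0.001, 0.757, 0.654, 0.001]
contact_force: [0.3, 0.9, 3.2]
gripper_width: 0.1
grasp_force: 61.0
time: 28.7
tool_pos: [0.5691, 0.0161, 0.06]
tool_rot: [0.001, 0.757, 0.654, 0.0]
contact_force: [-0.1, -1.4, 4.9]
gripper_width: 0.101
grasp_force: 61.3
t 28.7 pos [0.5691 0.0161 0.06  ] yaw 81.66 tilt z [ 0.002 -0.001 -1.   ] F [-0.1 -1.4  4.9] w 0.101 g 61.3
cm [ 0.12  0.01 -0.  ]
turn -0.0011
time: 29.2
tool_pos: [0.5687, 0.0172, 0.1398]
tool_rot: [0.001, 0.756, 0.654, 0.001]
contact_force: [-0.9, 1.5, -1.8]
gripper_width: 0.102
grasp_force: 60.5
t 29.2 pos [0.5687 0.0172 0.1398] yaw 81.74 tilt z [ 0.002 -0.    -1.   ] F [-0.9  1.5 -1.8] w 0.102 g 60.5
cm [-27.09  -3.21  -0.03]
turn 0.0304
```

```bash
python3 -m crank '[{"x":-3,"y":-0.5,"z":0,"turn":0},{"x":-4,"y":-0.5,"z":0,"turn":0},{"x":-4,"y":-0.5,"z":0,"turn":0},{"x":-4,"y":-0.5,"z":0,"turn":0},{"x":-4,"y":-0.5,"z":0,"turn":0}]'
python3 -m crank '[{"x":-4,"y":-0.5,"z":0,"turn":0},{"x":-3,"y":-0.2,"z":0,"turn":0},{"x":-1.1,"y":0,"z":0,"turn":0.03},{"x":0,"y":0,"z":0,"turn":0},{"x":0,"y":0,"z":0,"turn":0}]'
python3 -m crank '[{"x":0,"y":0,"z":0,"turn":0}]'
python3 go.py .4980 -.2462 .06 80
python3 - <<'E'
from h import *
m,p,d,X=grab("wrist","w10"); cv2.imwrite("pics/w10b.png",cv2.resize(p[:,:,::-1],(640,480)))
E
python3 rack.py w10 -10|head -3
```

```text
time: 29.7
tool_pos: [0.5141, -0.168, 0.1362]
tool_rot: [-0.002, 0.756, 0.654, -0.001]
contact_force: [1.6, 0.2, -0.8]
gripper_width: 0.103
grasp_force: 60.4
time: 30.2
tool_pos: [0.4972, -0.2455, 0.1376]
tool_rot: [-0.001, 0.766, 0.643, -0.0]
contact_force: [-0.2, 0.0, -1.0]
gripper_width: 0.105
grasp_force: 60.4
time: 30.3
tool_pos: [0.4976, -0.2453, 0.1382]
tool_rot: [-0.001, 0.766, 0.643, 0.0]
contact_force: [-0.1, 0.3, -2.2]
gripper_width: 0.103
grasp_force: 60.4
t 30.3 pos [ 0.4976 -0.2453  0.1382] yaw 80.08 tilt z [-0.001  0.001 -1.   ] F [-0.1  0.3 -2.2] w 0.103 g 60.4
cm [-0.09  0.06  7.82]
turn 0.0013
all 14082 [ 523.7 -252.2] [ 74.6 209.5] 80.11
base 5813 [ 523.7 -252.2] [ 74.6 209.5] 80.11
fintop 3705 [ 524.  -252.8] [ 69.6 200.7] 80.05
```

View pics/w10b.png

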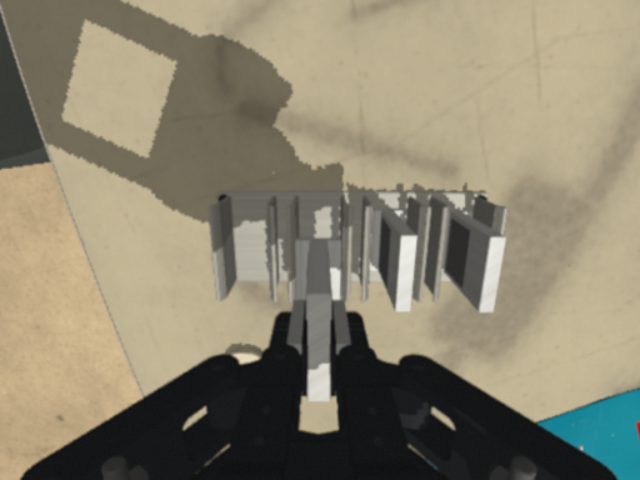

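Plates stand upright in slots 3 and 4 at (403,272) and (490,272). The held plate at (318,320) is over slot 2, and the rack has not moved.

```bash
python3 -m crank '[{"x":0,"y":0,"z":1.5,"turn":0},{"x":0,"y":0,"z":2,"turn":0},{"x":0,"y":0,"z":2,"turn":0},{"x":0,"y":0,"z":1.3,"turn":0},{"x":0,"y":0,"z":0,"turn":0}]'
python3 -m crank '[{"x":0,"y":0,"z":0,"turn":0},{"x":0,"y":0,"z":0,"turn":0}]'
python3 go.py .4980 -.2462 .06 80
```

```text
time: 30.85
tool_pos: [0.496, -0.2452, 0.0677]
tool_rot: [-0.003, 0.766, 0.643, -0.001]
contact_force: [0.1, -0.5, -0.5]
gripper_width: 0.101
grasp_force: 60.4
time: 31.05
tool_pos: [0.4983, -0.2472, 0.072]
tool_rot: [0.001, 0.766, 0.643, 0.0]
contact_force: [0.2, -0.0, -0.7]
gripper_width: 0.103
grasp_force: 60.4
t 31.05 pos [ 0.4983 -0.2472  0.072 ] yaw 79.98 tilt z [ 0.002 -0.001 -1.   ] F [ 0.2 -0.  -0.7] w 0.103 g 60.4
cm [ 0.1  -0.05  1.2 ]
turn -0.0003
```

```bash
python3 -m crank '[{"x":0.1,"y":0,"z":0.6,"turn":0},{"x":0,"y":0,"z":0.5,"turn":0},{"x":0,"y":0,"z":0,"turn":0},{"x":0,"y":0,"z":0,"turn":0}]'
python3 go.py .4980 -.2462 .06 80
python3 -m crank '[{"x":0,"y":0,"z":0,"turn":0},{"x":0,"y":0,"z":0,"turn":0},{"x":0,"y":0,"z":0,"turn":0}]' 45
python3 -m crank '[{"x":0,"y":0,"z":-2,"turn":0},{"x":0,"y":0,"z":-4,"turn":0},{"x":3,"y":0,"z":-4,"turn":0},{"x":4,"y":0.5,"z":0,"turn":0},{"x":4,"y":0.5,"z":0,"turn":0}]'
python3 -m crank '[{"x":4.5,"y":0.5,"z":0,"turn":0},{"x":4.5,"y":0.5,"z":0,"turn":0},{"x":4.5,"y":0.5,"z":0,"turn":0},{"x":4.5,"y":0.5,"z":0,"turn":-0.03},{"x":4.5,"y":0,"z":0,"turn":0}]'
python3 -m crank '[{"x":4.5,"y":0,"z":0,"turn":0},{"x":4.5,"y":0,"z":0,"turn":0},{"x":4,"y":0,"z":0,"turn":0},{"x":0,"y":0,"z":0,"turn":0},{"x":0,"y":0,"z":0,"turn":0}]'
python3 go.py .606 .2707 .11 81.72
```

```text
time: 31.45
tool_pos: [0.4979, -0.246, 0.06]
tool_rot: [0.0, 0.766, 0.643, 0.0]
contact_force: [-0.6, -0.2, 0.6]
gripper_width: 0.102
grasp_force: 60.6
t 31.45 pos [ 0.4979 -0.246   0.06  ] yaw 79.97 tilt z [ 0. -0. -1.] F [-0.6 -0.2  0.6] w 0.102 g 60.6
cm [-0.02  0.01 -0.  ]
turn -0.0006
time: 31.75
tool_pos: [0.4977, -0.2458, 0.0598]
tool_rot: [-0.0, 0.766, 0.643, -0.0]
contact_force: [-0.0, -0.3, -0.6]
gripper_width: 0.452
grasp_force: 0.0
time: 32.25
tool_pos: [0.5281, -0.139, 0.1625]
tool_rot: [0.002, 0.767, 0.642, 0.001]
contact_force: [0.9, 0.1, -0.4]
gripper_width: 0.449
grasp_force: 0.0
time: 32.75
tool_pos: [0.5848, 0.0808, 0.16]
tool_rot: [0.0, 0.756, 0.654, 0.0]
contact_force: [0.9, -0.1, -0.5]
gripper_width: 0.45
grasp_force: 0.0
time: 33.25
tool_pos: [0.6028, 0.2084, 0.1596]
tool_rot: [0.0, 0.756, 0.655, -0.0]
contact_force: [0.1, -0.3, -0.1]
gripper_width: 0.45
grasp_force: 0.0
t 33.25 pos [0.6028 0.2084 0.1596] yaw 81.8 tilt z [-0.001 -0.001 -1.   ] F [ 0.1 -0.3 -0.1] w 0.45 g 0.0
cm [ 6.22 -0.57  4.95]
turn 0.0013
```

```bash
python3 -m crank '[{"x":2.5,"y":-0.3,"z":1,"turn":0},{"x":2.5,"y":-0.3,"z":2,"turn":0},{"x":1.2,"y":0,"z":2,"turn":0},{"x":0,"y":0,"z":0,"turn":0},{"x":0,"y":0,"z":0,"turn":0}]'
python3 -m crank '[{"x":0,"y":0,"z":0,"turn":0},{"x":0,"y":0,"z":0,"turn":0}]'
python3 go.py .606 .2707 .058 81.72
```

```text
time: 33.75
tool_pos: [0.6059, 0.2684, 0.1096]
tool_rot: [-0.0, 0.757, 0.654, -0.001]
contact_force: [-0.2, -0.5, 0.2]
gripper_width: 0.451
grasp_force: 0.0
time: 33.95
tool_pos: [0.6071, 0.269, 0.1116]
tool_rot: [0.001, 0.757, 0.654, 0.001]
contact_force: [0.3, 0.4, 0.4]
gripper_width: 0.446
grasp_force: 0.0
t 33.95 pos [0.6071 0.269  0.1116] yaw 81.62 tilt z [ 0.002  0.001 -1.   ] F [0.3 0.4 0.4] w 0.446 g 0.0
cm [ 0.14 -0.15  5.36]
turn -0.0018
```

```bash
python3 -m crank '[{"x":0.1,"y":-0.1,"z":1.8,"turn":0},{"x":0,"y":0,"z":1.8,"turn":0},{"x":0,"y":0,"z":1.7,"turn":0},{"x":0,"y":0,"z":0,"turn":0},{"x":0,"y":0,"z":0,"turn":0}]'
python3 -m crank '[{"x":0,"y":0,"z":0,"turn":0},{"x":0,"y":0,"z":0,"turn":0}]'
python3 go.py .606 .2707 .056 81.72
```

```text
time: 34.45
tool_pos: [0.6043, 0.2707, 0.0551]
tool_rot: [-0.001, 0.756, 0.654, -0.001]
contact_force: [0.5, 0.6, 0.1]
gripper_width: 0.449
grasp_force: 0.0
time: 34.65
tool_pos: [0.606, 0.2713, 0.058]
tool_rot: [0.0, 0.756, 0.654, 0.001]
contact_force: [0.2, -0.4, 0.6]
gripper_width: 0.451
grasp_force: 0.0
t 34.65 pos [0.606  0.2713 0.058 ] yaw 81.7 tilt z [ 0.002  0.001 -1.   ] F [ 0.2 -0.4  0.6] w 0.451 g 0.0
cm [-0.06  0.01  0.2 ]
turn -0.0004
```

```bash
python3 -m crank '[{"x":0,"y":0,"z":0,"turn":0},{"x":0,"y":0,"z":0,"turn":0},{"x":0,"y":0,"z":0,"turn":0},{"x":0,"y":0,"z":0,"turn":0}]' 0
python3 go.py .5694 .0173 .058 81.72
python3 -m crank '[{"x":-2,"y":0,"z":0,"turn":0},{"x":-3,"y":0,"z":0,"turn":0},{"x":-3,"y":0,"z":0,"turn":0},{"x":-3,"y":0,"z":0,"turn":0},{"x":-3,"y":0,"z":0,"turn":0}]'
python3 -m crank '[{"x":-2,"y":0,"z":0,"turn":0},{"x":0,"y":0,"z":0,"turn":0},{"x":0,"y":0,"z":0,"turn":0}]'
python3 go.py .5694 .0173 .058 81.72
```

```text
time: 35.05
tool_pos: [0.6058, 0.2712, 0.0577]
tool_rot: [0.0, 0.756, 0.654, 0.001]
contact_force: [-0.5, 0.2, 3.2]
gripper_width: 0.106
grasp_force: 61.4
t 35.05 pos [0.6058 0.2712 0.0577] yaw 81.7 tilt z [ 0.001  0.    -1.   ] F [-0.5  0.2  3.2] w 0.106 g 61.4
cm [-25.65   0.07  -0.05]
turn -0.0004
time: 35.55
tool_pos: [0.5851, 0.1308, 0.0577]
tool_rot: [0.0, 0.757, 0.654, 0.001]
contact_force: [0.6, 1.4, 2.9]
gripper_width: 0.104
grasp_force: 61.6
time: 35.85
tool_pos: [0.5825, 0.1116, 0.0577]
tool_rot: [0.001, 0.757, 0.654, 0.0]
contact_force: [0.0, -0.5, 5.3]
gripper_width: 0.101
grasp_force: 61.7
t 35.85 pos [0.5825 0.1116 0.0577] yaw 81.62 tilt z [ 0.001 -0.    -1.   ] F [ 0.  -0.5  5.3] w 0.101 g 61.7
cm [-9.52  0.08 -0.03]
turn -0.0018
```

```bash
python3 -m crank '[{"x":-2,"y":0.1,"z":0,"turn":0},{"x":-3,"y":0,"z":0,"turn":0},{"x":-3,"y":0,"z":0,"turn":0},{"x":-1.5,"y":0,"z":0,"turn":0},{"x":0,"y":0,"z":0,"turn":0}]'
python3 go.py .5694 .0173 .058 81.72
python3 -m crank '[{"x":0,"y":0,"z":-1,"turn":0},{"x":0,"y":0,"z":-3,"turn":0},{"x":0,"y":0,"z":-4,"turn":0},{"x":0,"y":0,"z":0,"turn":0},{"x":0,"y":0,"z":0,"turn":0}]'
python3 go.py .4470 -.2380 .14 80
```

```text
time: 36.35
tool_pos: [0.5699, 0.0173, 0.0576]
tool_rot: [0.001, 0.757, 0.654, 0.0]
contact_force: [0.2, -1.1, 5.8]
gripper_width: 0.104
grasp_force: 61.9
t 36.35 pos [0.5699 0.0173 0.0576] yaw 81.63 tilt z [ 0.001 -0.001 -1.   ] F [ 0.2 -1.1  5.8] w 0.104 g 61.9
cm [-0.   -0.05 -0.04]
turn -0.0016
time: 36.85
tool_pos: [0.5697, 0.0193, 0.1377]
tool_rot: [0.0, 0.756, 0.654, 0.001]
contact_force: [-0.1, 0.7, -0.5]
gripper_width: 0.103
grasp_force: 61.0
t 36.85 pos [0.5697 0.0193 0.1377] yaw 81.76 tilt z [ 0.001  0.    -1.   ] F [-0.1  0.7 -0.5] w 0.103 g 61.0
cm [-27.22  -8.46  -0.25]
turn 0.0308
```

```bash
python3 -m crank '[{"x":-3,"y":-1.2,"z":0,"turn":0},{"x":-4,"y":-1.4,"z":0,"turn":0},{"x":-4,"y":-1.4,"z":0,"turn":0},{"x":-4,"y":-1.4,"z":0,"turn":0},{"x":-4,"y":-1.4,"z":0,"turn":0}]'
python3 -m crank '[{"x":-4,"y":-1.2,"z":0,"turn":0},{"x":-3,"y":-0.4,"z":0,"turn":0},{"x":-1.2,"y":0,"z":0,"turn":0.03},{"x":0,"y":0,"z":0,"turn":0},{"x":0,"y":0,"z":0,"turn":0}]'
python3 -m crank '[{"x":0,"y":0,"z":0,"turn":0}]'
python3 go.py .4470 -.2380 .058 80
python3 - <<'E'
from h import *
m,p,d,X=grab("wrist","w11")
E
python3 rack.py w11 -10
```

```text
time: 37.35
tool_pos: [0.4723, -0.1596, 0.1343]
tool_rot: [-0.002, 0.756, 0.654, -0.001]
contact_force: [1.2, -0.7, -1.8]
gripper_width: 0.105
grasp_force: 60.9
time: 37.85
tool_pos: [0.4468, -0.2372, 0.1356]
tool_rot: [-0.001, 0.766, 0.643, 0.0]
contact_force: [0.2, 0.2, -1.0]
gripper_width: 0.103
grasp_force: 60.9
time: 37.95
tool_pos: [0.4472, -0.237, 0.1362]
tool_rot: [-0.001, 0.766, 0.643, 0.0]
contact_force: [-0.4, -0.5, -0.4]
gripper_width: 0.108
grasp_force: 60.9
t 37.95 pos [ 0.4472 -0.237   0.1362] yaw 80.08 tilt z [-0.001  0.001 -1.   ] F [-0.4 -0.5 -0.4] w 0.108 g 60.9
cm [-0.11  0.01  7.82]
turn 0.0015
all 12981 [ 523.1 -252.3] [ 75.8 211. ] 80.17
base 3749 [ 523.1 -252.3] [ 75.8 211. ] 80.17
fintop 3766 [ 523.6 -252.8] [ 70.  200.4] 80.09
[(458, 41), (460, 183), (462, 197), (464, 37), (498, 130), (500, 192), (502, 126), (510, 55), (512, 180), (514, 138), (516, 28), (526, 17), (528, 155), (550, 143), (552, 243), (554, 137), (562, 31), (564, 194), (566, 52), (578, 68), (580, 259), (602, 55), (604, 75), (606, 38), (614, 82), (616, 183), (632, 395), (634, 72), (654, 50), (656, 74), (658, 20)]
```

```bash
python3 -m crank '[{"x":0,"y":0,"z":1.5,"turn":0},{"x":0,"y":0,"z":2,"turn":0},{"x":0,"y":0,"z":2,"turn":0},{"x":0,"y":0,"z":1.3,"turn":0},{"x":0,"y":0,"z":0,"turn":0}]'
python3 -m crank '[{"x":0,"y":0,"z":0,"turn":0},{"x":0,"y":0,"z":0,"turn":0}]'
python3 go.py .4470 -.2380 .058 80
```

```text
time: 38.5
tool_pos: [0.4453, -0.2368, 0.0658]
tool_rot: [-0.003, 0.766, 0.643, -0.001]
contact_force: [-0.1, 0.3, -1.8]
gripper_width: 0.102
grasp_force: 60.8
time: 38.7
tool_pos: [0.4478, -0.2389, 0.07]
tool_rot: [0.001, 0.766, 0.643, 0.0]
contact_force: [-0.4, 1.0, -2.0]
gripper_width: 0.102
grasp_force: 60.8
t 38.7 pos [ 0.4478 -0.2389  0.07  ] yaw 79.98 tilt z [ 0.002 -0.001 -1.   ] F [-0.4  1.  -2. ] w 0.102 g 60.8
cm [ 0.08 -0.09  1.2 ]
turn -0.0003
```

Lower the last 1.2 cm, release, and back off with a look at everything.

```bash
python3 -m crank '[{"x":0.1,"y":0,"z":0.6,"turn":0},{"x":0,"y":0,"z":0.5,"turn":0},{"x":0,"y":0,"z":0,"turn":0},{"x":0,"y":0,"z":0,"turn":0}]'
python3 go.py .4470 -.2380 .058 80
python3 -m crank '[{"x":0,"y":0,"z":0,"turn":0},{"x":0,"y":0,"z":0,"turn":0},{"x":0,"y":0,"z":0,"turn":0}]' 45
python3 -m crank '[{"x":0,"y":0,"z":-2,"turn":0},{"x":0,"y":0,"z":-4,"turn":0},{"x":3,"y":1,"z":-4,"turn":0},{"x":3,"y":2,"z":-4,"turn":0},{"x":3,"y":2,"z":-4,"turn":0}]'
python3 -m crank '[{"x":2,"y":2,"z":-3,"turn":0},{"x":2,"y":2,"z":-3,"turn":0},{"x":0,"y":0,"z":0,"turn":0},{"x":0,"y":0,"z":0,"turn":0},{"x":0,"y":0,"z":0,"turn":0}]'
python3 go.py
python3 - <<'E'
from h import *
m,p,d,X=grab("wrist","w12"); a=cv2.resize(p[:,:,::-1],(400,300))
grab("scene","c12"); m,p2,d2,X2=grab("side","s12"); b=p2[195:345,150:350,::-1]
cv2.imwrite("pics/m12.png",np.vstack([cv2.resize(p[:,:,::-1],(480,360))[:,:],cv2.resize(np.ascontiguousarray(b),(480,240))]))
E
python3 rack.py w12 -10 | head -3
```

```text
time: 39.1
tool_pos: [0.447, -0.2374, 0.0577]
tool_rot: [-0.0, 0.766, 0.643, -0.0]
contact_force: [-0.3, -0.1, 0.2]
gripper_width: 0.101
grasp_force: 61.0
t 39.1 pos [ 0.447  -0.2374  0.0577] yaw 79.97 tilt z [-0.  0. -1.] F [-0.3 -0.1  0.2] w 0.101 g 61.0
cm [-0.06  0.01 -0.03]
turn -0.0005
time: 39.4
tool_pos: [0.4472, -0.2376, 0.058]
tool_rot: [0.0, 0.766, 0.643, 0.0]
contact_force: [0.3, -0.1, 0.5]
gripper_width: 0.452
grasp_force: 0.0
time: 39.9
tool_pos: [0.5086, -0.1611, 0.2333]
tool_rot: [0.0, 0.767, 0.642, 0.0]
contact_force: [0.8, -0.2, 0.2]
gripper_width: 0.454
grasp_force: 0.0
time: 40.4
tool_pos: [0.5535, -0.1295, 0.2896]
tool_rot: [-0.001, 0.766, 0.642, -0.001]
contact_force: [0.5, -0.4, -0.2]
gripper_width: 0.448
grasp_force: 0.0
t 40.4 pos [ 0.5535 -0.1295  0.2896] yaw 79.95 tilt z [-0.003  0.001 -1.   ] F [ 0.5 -0.4 -0.2] w 0.448 g 0.0
all 4673 [ 523.8 -251.6] [ 75.8 211.9] 79.87
base 1743 [ 523.8 -251.6] [ 75.8 211.9] 79.87
fintop 1073 [ 524.2 -252.1] [ 70.2 199.4] 79.85
```

View pics/m12.png

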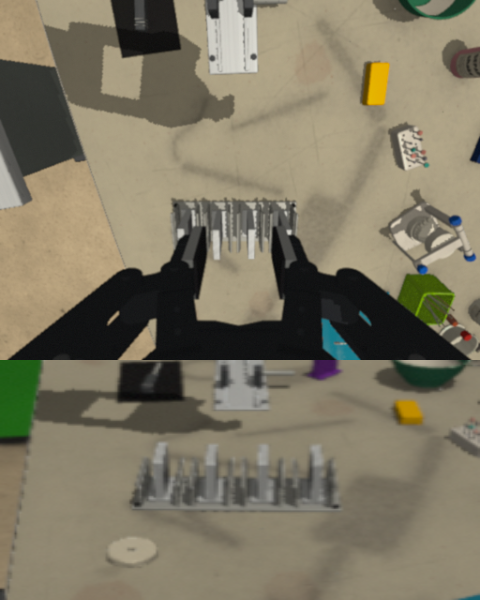

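All four plates stand upright in their slots in the side crop, at (160,470), (211,472), (263,472) and (316,472). Next I check centring, the punch and the pin.

```bash
python3 -m crank '[{"x":3,"y":-1,"z":-1,"turn":0},{"x":4,"y":-1,"z":-1,"turn":0},{"x":4,"y":-1,"z":-1,"turn":0},{"x":0,"y":0,"z":0,"turn":0},{"x":0,"y":0,"z":0,"turn":0}]' 100
python3 - <<'E'
from h import *
m,p,d,X=grab("wrist","w13"); cv2.imwrite("pics/w13b.png",cv2.resize(p[:,:,::-1],(640,480)))
o=np.array([.5239,-.252]);t=np.radians(-10);ax=np.array([np.cos(t),np.sin(t)]);ay=np.array([-ax[1],ax[0]])
for nm,Y in(("wrist",X),("side",None),("scene",None)):
    if Y is None: mm,pp,dd,Y=grab(nm,nm+"13")
    u=(Y[...,:2]-o)@ax*1000;v=(Y[...,:2]-o)@ay*1000
    for s in(-78,-26,26,78):
        k=(Y[...,2]>.074)&(Y[...,2]<.09)&(abs(u-s)<20)&(abs(v)<60)
        if k.sum()>10: print(nm,s,k.sum(),"u",np.median(u[k]).round(1),"v",np.percentile(v[k],[1,99]).round(1),"z",np.median(Y[k][:,2]).round(4))
E
```

```text
time: 41.05
tool_pos: [0.5438, -0.0158, 0.321]
tool_rot: [0.0, 0.766, 0.643, -0.0]
contact_force: [0.0, -0.3, 0.8]
gripper_width: 1.001
grasp_force: 0.0
wrist -78 165 u -77.0 v [-23.9  24.8] z 0.0812
wrist -26 173 u -26.4 v [-25.2  22.9] z 0.0812
wrist 26 183 u 26.0 v [-25.7  24.3] z 0.0812
wrist 78 179 u 78.3 v [-26.   23.5] z 0.0811
side -78 67 u -75.2 v [-26.4  21.8] z 0.0799
side -26 63 u -23.8 v [-28.3  21.2] z 0.08
side 26 59 u 26.4 v [-27.2  23.3] z 0.0802
side 78 63 u 81.0 v [-27.5  22.6] z 0.0802
scene -78 61 u -81.7 v [-22.1  28.1] z 0.0792
scene -26 54 u -30.3 v [-25.   25.7] z 0.0794
scene 26 51 u 21.9 v [-23.7  26.4] z 0.079
scene 78 48 u 74.2 v [-23.3  25.1] z 0.0788
```

View pics/w13b.png

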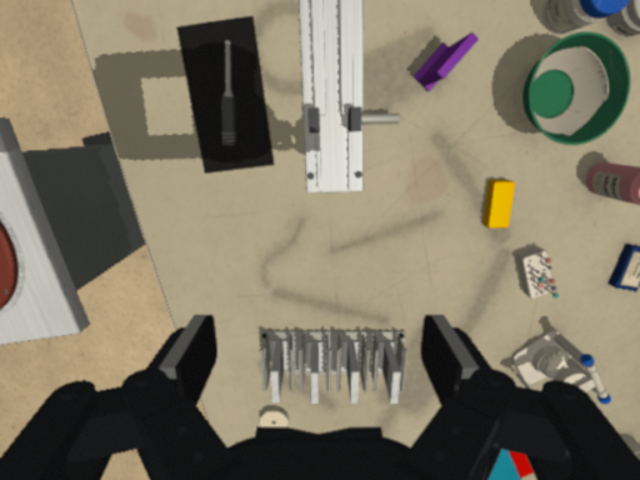

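The view shows the punch whole on the mat at (228,95), the pin out on the far side at (380,118), the rail empty, and the wax in place at (498,204). A quick number for the pin, then I hand in.

```bash
python3 - <<'E'
from h import *
z=np.load("w13.npz"); m={k:z[k] for k in("mtx","world_to_cam")};m["k1"]=float(z["k1"]);X=cloud(m,z["d"])
o=np.array([.5896,.1558]);ax=np.array([-.144,-.9896]);ay=np.array([.9896,-.144])
u=(X[...,:2]-o)@ax*1000;v=(X[...,:2]-o)@ay*1000
k=(X[...,2]>.034)&(X[...,2]<.047)&(v>31)&(v<100)&(abs(u-85)<12)
e=np.percentile(v[k],98); print(k.sum(),"pin far end",e,"value",e-25)
if e>70: print(manip.job_done())
E
```

```text
229 pin far end 72.34007457418217 value 47.34007457418217
the job is handed in; nothing more can be done
None
```

The job is done and handed in: the lock pin is at its stop, all four plates stand centred in their own rack slots, the punch is back on the mat, and the wax block and plaster cast were not touched.

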